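Pack the optics class set away

TASK

Pack the optics set into the plywood box for the next class, heavy things below and the fragile ones on top: lift the loose lid off and lay it flat on the table, put all the steel rails flat on the floor of the box, only then lay all the lens-tube cartons level on top of the rails, and close the box with its lid fully home. Leave the other things on the table alone.

Things in the scene. Friction and masses are not known exactly. Their poses are not given: they have to be found in the camera images.
- kit_box: open plywood kit box, fixed to the table, right of centre: outside 230 x 200 x 78 mm, inside 214 x 184 mm and 70 mm deep, walls and floor 8 mm thick; origin at the centre of its underside (inner floor 8 mm above it, rim 78 mm above it), x along the long side, y along the short side, z up
- kit_lid: loose plywood lid, 0.20-0.30 kg, on the box at the start: plate 230 x 200 x 8 mm, under it a foam pad 204 x 174 x 8 mm that drops inside the walls with 5 mm to spare all round; central bow handle, bar along lid x, 100 x 16 x 12 mm, its centre 36 mm above the origin, open below. Origin: centre of plate underside (at rim level when on, 8 mm up when on the table); x along the long side; fits either way round
- rail_0: short optical-bench rail, a dark steel bar 160 x 34 x 30 mm with a screw channel along its upper face (grip its plain sides), 0.56 to 0.84 kg; lies left of the box, its length within 0.2 rad of straight away from the robot; origin at the middle of the bar, x along its length, y across (34 mm), z up; absent in some runs
- rail_1: short optical-bench rail, a dark steel bar 160 x 34 x 30 mm with a screw channel along its upper face (grip its plain sides), 0.56 to 0.84 kg; lies left of the box, its length within 0.2 rad of straight away from the robot; origin at the middle of the bar, x along its length, y across (34 mm), z up; absent in some runs
- rail_2: short optical-bench rail, a dark steel bar 160 x 34 x 30 mm with a screw channel along its upper face (grip its plain sides), 0.56 to 0.84 kg; lies left of the box, its length within 0.2 rad of straight away from the robot; origin at the middle of the bar, x along its length, y across (34 mm), z up; absent in some runs
- carton_0: slim white lens-tube carton 173 x 29 x 26 mm, 65 g, closed; lies left of the box, its length within 0.2 rad of straight away from the robot; origin at the centre of its underside (13 mm below its middle), x along its length, y across (29 mm), z up; absent in some runs
- carton_1: slim white lens-tube carton 173 x 29 x 26 mm, 65 g, closed; lies left of the box, its length within 0.2 rad of straight away from the robot; origin at the centre of its underside (13 mm below its middle), x along its length, y across (29 mm), z up; absent in some runs
- carton_2: slim white lens-tube carton 173 x 29 x 26 mm, 65 g, closed; lies left of the box, its length within 0.2 rad of straight away from the robot; origin at the centre of its underside (13 mm below its middle), x along its length, y across (29 mm), z up; absent in some runs
- dish_a: glass petri dish, 99 mm across and 16 mm high, at the left end of the table; a bystander; origin at the centre of its underside
- the_hand_lens: magnifier 148 mm long, 9 mm high, lying at the back behind the work; a bystander; origin at the centre of its underside
- tape_roll: roll of cloth tape, 52 mm across and 28 mm high, standing in front of the open case; a bystander; origin at the centre of its underside

How it is judged:
On the way, in this order (a step that is already met when the one before it is completed fails the run):
1. the lid is off and lies flat on the table, still (height (world z) of kit_lid below 0.012 m and angle between kit_lid's own z axis and vertical below 0.05 rad and linear speed of kit_lid below 0.02 m/s), for 0.2 s.
2. every steel rail lies flat on the floor of the open box (x of rail_0 in the frame of kit_box between -0.107 and 0.107 m and y of rail_0 in the frame of kit_box between -0.092 and 0.092 m and z of rail_0 in the frame of kit_box between 0.017 and 0.031 m and angle between rail_0's own x axis and vertical between 1.47 and 1.67 rad and linear speed of each of rail_0, rail_1, rail_2 below 0.02 m/s and x of rail_1 in the frame of kit_box between -0.107 and 0.107 m and y of rail_1 in the frame of kit_box between -0.092 and 0.092 m and z of rail_1 in the frame of kit_box between 0.017 and 0.031 m and angle between rail_1's own x axis and vertical between 1.47 and 1.67 rad and x of rail_2 in the frame of kit_box between -0.107 and 0.107 m and y of rail_2 in the frame of kit_box between -0.092 and 0.092 m and z of rail_2 in the frame of kit_box between 0.017 and 0.031 m and angle between rail_2's own x axis and vertical between 1.47 and 1.67 rad and height (world z) of kit_lid below 0.07 m), for 0.2 s.
3. every carton lies level on top of the rails in the open box (all of step 2 and x of carton_0 in the frame of kit_box between -0.107 and 0.107 m and y of carton_0 in the frame of kit_box between -0.092 and 0.092 m and z of carton_0 in the frame of kit_box between 0.0358 and 0.075 m and angle between carton_0's own x axis and vertical between 1.45 and 1.69 rad and linear speed of each of carton_0, carton_1, carton_2 below 0.02 m/s and x of carton_1 in the frame of kit_box between -0.107 and 0.107 m and y of carton_1 in the frame of kit_box between -0.092 and 0.092 m and z of carton_1 in the frame of kit_box between 0.0358 and 0.075 m and angle between carton_1's own x axis and vertical between 1.45 and 1.69 rad and x of carton_2 in the frame of kit_box between -0.107 and 0.107 m and y of carton_2 in the frame of kit_box between -0.092 and 0.092 m and z of carton_2 in the frame of kit_box between 0.0358 and 0.075 m and angle between carton_2's own x axis and vertical between 1.45 and 1.69 rad), for 0.2 s.
At the end, for the whole second after the job is handed in: Every rail present lies on the box floor, length level within 0.1 rad; every carton present lies on top of the rails, level within 0.12 rad and clear of the floor; the lid is home: on the rim within 4 mm, level within 0.04 rad, square to the box; all at rest (x of rail_0 in the frame of kit_box between -0.107 and 0.107 m and y of rail_0 in the frame of kit_box between -0.092 and 0.092 m and z of rail_0 in the frame of kit_box between 0.017 and 0.031 m and angle between rail_0's own x axis and vertical between 1.47 and 1.67 rad and linear speed of each of rail_0, rail_1, rail_2, carton_0, carton_1, carton_2, kit_lid below 0.02 m/s and x of rail_1 in the frame of kit_box between -0.107 and 0.107 m and y of rail_1 in the frame of kit_box between -0.092 and 0.092 m and z of rail_1 in the frame of kit_box between 0.017 and 0.031 m and angle between rail_1's own x axis and vertical between 1.47 and 1.67 rad and x of rail_2 in the frame of kit_box between -0.107 and 0.107 m and y of rail_2 in the frame of kit_box between -0.092 and 0.092 m and z of rail_2 in the frame of kit_box between 0.017 and 0.031 m and angle between rail_2's own x axis and vertical between 1.47 and 1.67 rad and x of carton_0 in the frame of kit_box between -0.107 and 0.107 m and y of carton_0 in the frame of kit_box between -0.092 and 0.092 m and z of carton_0 in the frame of kit_box between 0.0358 and 0.075 m and angle between carton_0's own x axis and vertical between 1.45 and 1.69 rad and x of carton_1 in the frame of kit_box between -0.107 and 0.107 m and y of carton_1 in the frame of kit_box between -0.092 and 0.092 m and z of carton_1 in the frame of kit_box between 0.0358 and 0.075 m and angle between carton_1's own x axis and vertical between 1.45 and 1.69 rad and x of carton_2 in the frame of kit_box between -0.107 and 0.107 m and y of carton_2 in the frame of kit_box between -0.092 and 0.092 m and z of carton_2 in the frame of kit_box between 0.0358 and 0.075 m and angle between carton_2's own x axis and vertical between 1.45 and 1.69 rad and z of kit_lid in the frame of kit_box between 0.074 and 0.082 m and horizontal distance between kit_lid and kit_box below 0.012 m and angle between kit_lid's own z axis and vertical below 0.04 rad and angle between the x axis of kit_lid and the x axis of kit_box, either way round below 0.12 rad); the robot touches nothing.
It fails at once if the petri dish is pushed more than 30 mm from its place (distance of dish_a from where it was at the start of the episode above 0.03 m).
It fails at once if the magnifier is pushed more than 30 mm from its place (distance of the_hand_lens from where it was at the start of the episode above 0.03 m).
It fails at once if the tape roll is pushed more than 30 mm from its place (distance of tape_roll from where it was at the start of the episode above 0.03 m).
Of rail_0, rail_1, rail_2 only 2 to 3 are there at a start; the rules pass over those that are not, and their reading is None.
Of carton_0, carton_1, carton_2 only 2 to 3 are there at a start; the rules pass over those that are not, and their reading is None.
At some moment in a run one of carton_0, carton_1, carton_2 may be knocked a few centimetres aside while the robot is not near it.
Once in a run the grip may slacken for a moment while it holds something.
It also fails if it takes over 210 s, if anything falls off the work surface, if the arm or the gripper's body presses on something with over 40 N, if the wrist force passes 120 N, or if a joint passes its speed limit or range.

ROBOT

A 6-joint arm with a two-finger parallel gripper is mounted at the origin on a cart in front of the work surface, level with it; the furniture and walls round the work are solid. World frame = base frame: x ahead of the robot, y to its left, z up, the work surface at z = 0. Lengths are in m, angles in rad, forces in N, time in s.
With the tool pointing down it reaches from about 0.35 to 0.8 m from the base axis. Payload 7.3 kg.
Tool frame: the origin (TCP) lies on the centre line of the jaws, within the pads' length; the fingertips stand 19 mm ahead of it and the grasp point (between the pads) is the TCP; z points along the fingers, y is the line along which they close (so a half turn about z gives the same grasp; the last joint's range is limited). The gripper opens to 85 mm and grips with 20 to 120 N. Pads are 22 mm wide; open, the fingers measure 114 mm over their backs; the gripper's body (76 mm by 85 mm) begins 54 mm behind the grasp point. The pads swing forward as they close: fully open they stand 13 mm farther back than shut.
Start: joints at [0.97, 0.342, 1.524, -0, 1.275, -0.146], TCP at [0.231, 0.472, 0.25] pointing down, gripper open.
Joint ranges: [-2.53, 2.53], [-0.77, 2.02], [0.04, 2.7], [-1, 4.14], [0.28, 2.66], [-3.11, 3.11]. Speed limits (rad/s): [2.57, 2.57, 3.14, 3.14, 3.14, 3.14].

INTERFACE

Orientations are given as a unit quaternion [x, y, z, w].
In Python, from plant import arm, optics gives the robot as it stands.
- The arm moves only by the tool step_arm, never from a script. Its argument "rows" is a list of rows, each an object of numbers: "dx", "dy", "dz": the shift along the tool's x, y, z in mm; "ax", "ay", "az": the turn, a rotation vector about the tool's x, y, z in rad. A call has exactly 10 rows; each row is the pose to reach, as a shift and turn from the pose commanded when the call began, along the tool's axes at that moment; what a row does not reach only later rows make up. A row lasts 1/10 s, in which the tool goes at most 50 mm and 8.59 degrees, less where a joint would pass 70% of its speed; a pose out of reach is approached as far as the arm can. A call with a gripper value outside its range is refused whole. "claw" is the closure, from -1 (fully open) to 1 (shut), so that 0 is half open, set as the call begins (left out, the last holds). The fingers move at their own pace and stop on an object; the grip force is fixed at half the most. Time passes only in rows, so rows that repeat a pose let the fingers close, or fill a call up. It gives the time, the measured TCP pose, the force, the opening and the grip force at its end, in the units of the state.
- arm.get_state(): the state, without advancing time (a new reading comes with each control period).
- optics.capture(name): name is "scene" or "top" or "wrist"; returns a dict with "img" (384x512x3 uint8, blue, green, red), "intrinsics" (3x3 intrinsics, pixels), "rvec" (rotation vector, rad) and "tvec" (3), from world to camera coordinates, as OpenCV has them. Camera axes: x right, y down, z forward; pixel columns grow to the right and rows downward; lengths in m; the calibration is good to about 2 mm. A picture is of the moment at which its call begins. There is no depth.
- arm.sign_off(): hands the job in; it is judged then, once.
The state is a dict: "clock": time; "joint_positions": joint angles; "qvel": joint speeds; "joint_torque": joint torques, N m; "position": TCP position; "orientation": TCP orientation; "contact_force": force on the tool from outside, world axes, zero at the start; "ft_torque": the same for the moment, N m; "finger_gap": opening from 0.0 (shut) to 1.0 (fully open); "finger_force": force on a finger pad.
Only numpy, scipy, OpenCV 4.12 (cv2) and the standard library are available. Lean on these libraries where they do the work, as an engineer would, in place of code of your own. Each camera call takes 0.05 s, during which the arm holds its last target. There are 200 camera calls.

## Working session

There is one attempt and no reset: what is moved stays moved. The work goes in short steps, Python scripts to look and compute and a tool call to move; the robot and the scene stay as the last step left them, time stands still between calls to the robot, and variables do not carry over. Pictures are saved under pics/ and viewed, at most 14 in all, crops included, and the job is handed in when it is done.

Besides the shell and the picture viewer there is one more tool, called after "Emit:" by a JSON object that holds its "op" and its "data", one argument or row to a line. step_arm: Moves the arm, as the interface text tells. Its arguments: {"type":"object","properties":{"rows":{"type":"array","items":{"type":"object","properties":{"dx":{"type":"number"},"dy":{"type":"number"},"dz":{"type":"number"},"ax":{"type":"number"},"ay":{"type":"number"},"az":{"type":"number"}}}},"claw":{"type":"number"}},"required":["rows"]}

```bash
mkdir -p pics; cat > h.py <<'E'
import numpy as np, cv2
from plant import arm, optics
def cap(n,f):
    c=optics.capture(n); cv2.imwrite('pics/'+f,c['img']); 
    import pickle; pickle.dump(c,open('pics/'+f+'.pkl','wb')); return c
def load(f):
    import pickle; return pickle.load(open('pics/'+f+'.pkl','rb'))
def px2w(c,uv,z):
    R,_=cv2.Rodrigues(np.array(c['rvec'],float)); t=np.array(c['tvec'],float).ravel()
    d=R.T@np.linalg.inv(c['intrinsics'])@np.array([uv[0],uv[1],1.]); o=-R.T@t
    return (o+d*(z-o[2])/d[2])[:2]
def w2px(c,p):
    return cv2.projectPoints(np.array(p,float).reshape(-1,3),np.array(c['rvec'],float),np.array(c['tvec'],float),np.array(c['intrinsics'],float),None)[0].reshape(-1,2)
E
python3 - <<'E'
from h import *
a=cap('top','t0.png');b=cap('scene','s0.png')
cv2.imwrite('pics/t0b.png',cv2.resize(a['img'],(800,600),interpolation=cv2.INTER_CUBIC))
print(arm.get_state())
for c in(a,b):
  R,_=cv2.Rodrigues(np.array(c['rvec'],float));print(-R.T@np.ravel(c['tvec']),R,c['intrinsics'])
E
```

```text
{'clock': 0.1, 'joint_positions': array([ 9.70015080e-01,  3.42660683e-01,  1.52492155e+00,  5.07090108e-06,
        1.27538639e+00, -1.46009772e-01]), 'qvel': array([-0.00062807, -0.00013535, -0.00119142, -0.00031708, -0.00086296,
        0.00024222]), 'joint_torque': array([ 1.56421429e-03, -4.34448230e+01, -2.46492165e+01, -1.38007408e-04,
        4.64675119e-03,  8.89971489e-06]), 'position': array([0.2304065 , 0.47137538, 0.24969145]), 'orientation': array([ 2.25431995e-01,  9.74258663e-01, -6.39692603e-04, -2.53219931e-04]), 'contact_force': array([-0.11623708, -0.70842134,  0.1482269 ]), 'ft_torque': array([ 0.01162893, -0.00926825,  0.01077982]), 'finger_force': 0.0, 'finger_gap': 1.003320767082846}
[0.46046696 0.10332648 1.47969568] [[ 0.02591743 -0.99947942 -0.01921414]
 [-0.99422851 -0.0237701  -0.10461672]
 [ 0.10410553  0.02181465 -0.99432699]] [[374.78451423   0.         256.20666856]
 [  0.         374.78451423 188.98409954]
 [  0.           0.           1.        ]]
[-0.34056991  1.10759108  0.69723174] [[-0.7144406  -0.6994519   0.01848417]
 [-0.31100058  0.29377893 -0.90386535]
 [ 0.62678008 -0.65150669 -0.42741754]] [[456.25055006   0.         248.92846463]
 [  0.         456.25055006 189.68498983]
 [  0.           0.           1.        ]]
```

View pics/t0b.png

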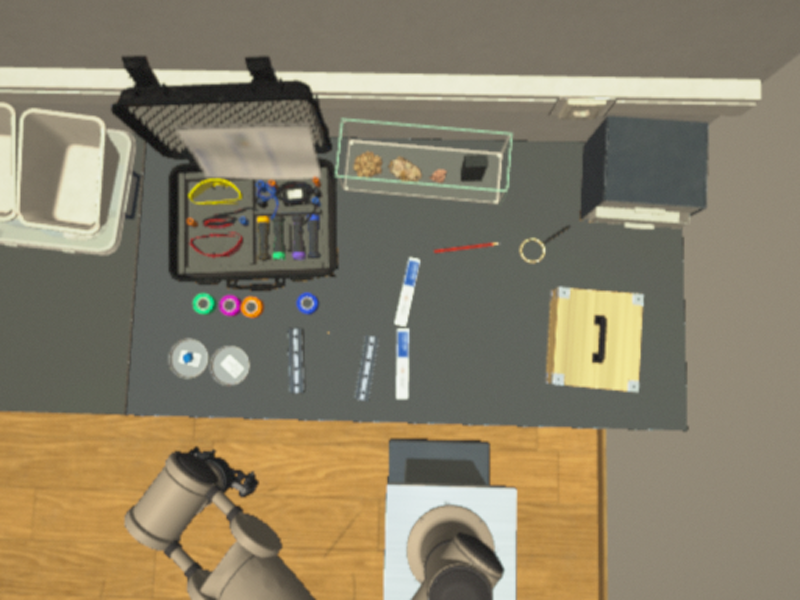

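View pics/s0.png

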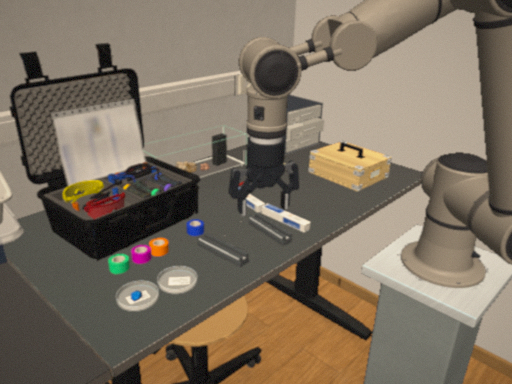

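Two rails (dark, near 296,360 and 366,367), two cartons (405,290 and 402,363), closed box at 597,340 with its handle along world x. Now an enlarged crop.

```bash
python3 - <<'E'
from h import *
c=load('t0.png')
im=c['img'][145:275,170:430]
cv2.imwrite('pics/t0c.png',cv2.resize(im,None,fx=3,fy=3,interpolation=cv2.INTER_CUBIC))
E
```

```text
(no output)
```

View pics/t0c.png

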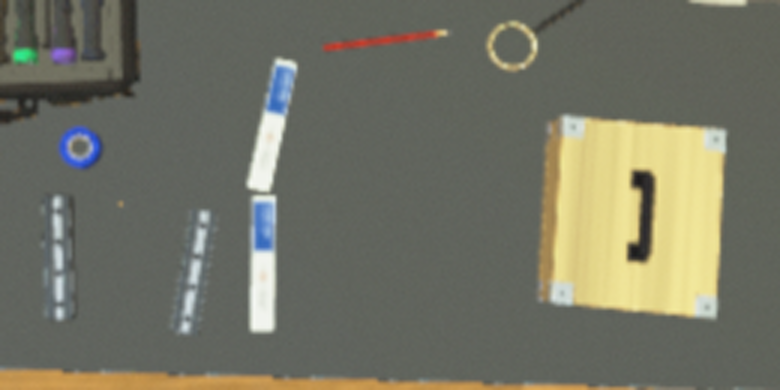

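```bash
cat >> h.py <<'E'
def cr(c,xy,z): return px2w(c,(170+(xy[0]+.5)/3-.5,145+(xy[1]+.5)/3-.5),z)
E
python3 - <<'E'
from h import *
c=load('t0.png')
P=lambda x,y,z: cr(c,(x,y),z)
for n,p in dict(lid=[(562,116),(727,130),(717,318),(552,303)]).items():
  q=[P(*a,.086) for a in p]; print(n,np.round(q,3),np.mean(q,0),[np.linalg.norm(q[i]-q[i-1]) for i in range(4)])
  for i,j in((3,0),(2,1)): d=q[j]-q[i];print('yaw x',np.arctan2(d[1],d[0]))
  for i,j in((1,0),(2,3)): d=q[j]-q[i];print('yaw from y',np.arctan2(-d[0],d[1]))
for n,a,b,z in [('handle',(649,172),(645,261),.12),('railL',(58,195),(60,321),.03),('railR',(205,210),(183,334),.03),('cN',(264,196),(262,332),.026),('cF',(286,60),(260,190),.026),('tape',(80,147),(81,147),.02),('ring',(512,46),(540,30),.005)]:
  q,r=P(*b,z),P(*a,z);d=r-q;print(n,(q+r)/2,np.linalg.norm(d),np.arctan2(d[1],d[0]),q,r)
print('tableedge',P(100,372,0),P(700,388,0), px2w(c,(686*.64,420*.64),0))
E
```

```text
lid [[ 0.637 -0.241]
 [ 0.624 -0.444]
 [ 0.393 -0.428]
 [ 0.406 -0.228]] [ 0.51502822 -0.33544747] [np.float64(0.2306703657066249), np.float64(0.20339232131726762), np.float64(0.23093881424608984), np.float64(0.20000282552290283)]
yaw x -0.05474729532697944
yaw x -0.06943396023475613
yaw from y -0.062248948789140425
yaw from y -0.06359382000429394
handle [ 0.51346473 -0.33383335] 0.10679684525744465 -0.0544850156633298 [ 0.46014555 -0.33092537] [ 0.56678391 -0.33674132]
railL [0.44489565 0.38896019] 0.16116070451646894 0.06067710024892337 [0.36446359 0.38407381] [0.52532772 0.39384658]
railR [0.43156731 0.21450557] 0.16008259002310513 -0.14523204521291938 [0.35236866 0.22608931] [0.51076596 0.20292183]
cN [0.44411717 0.1264966 ] 0.17355107830948638 0.010805338894756034 [0.35734669 0.12555898] [0.53088764 0.12743422]
cF [0.62398458 0.11799698] 0.17348918984111303 -0.17154408111332264 [0.53851319 0.13280463] [0.70945597 0.10318933]
tape [0.58922651 0.36913192] 0.0013122454210441183 1.5949422596684104 [0.58924235 0.36847599] [0.58921067 0.36978785]
ring [ 0.74975185 -0.21391151] 0.04312617461916761 2.1150746081059904 [ 0.76091723 -0.23235876] [ 0.73858647 -0.19546427]
tableedge [0.29852765 0.3348796 ] [ 0.29992337 -0.4377858 ] [ 0.32347466 -0.5757163 ]
```

```bash
cat >> h.py <<'E'
from scipy.spatial.transform import Rotation as Ro
def go(pts,start=None):
    """pts: (x,y,z,yaw of object whose y the jaws close on); prints per-leg tool deltas"""
    s=arm.get_state(); p=np.array(s['position']); r=Ro.from_quat(s['orientation'])
    for x,y,z,w in pts:
        a=w+np.pi/2; cand=[]
        for k in(0,np.pi):
            ty=np.array([np.cos(a+k),np.sin(a+k),0]); tz=np.array([0,0,-1.]); tx=np.cross(ty,tz)
            cand.append(Ro.from_matrix(np.c_[tx,ty,tz]))
        g=min(cand,key=lambda q:(r.inv()*q).magnitude())
        q=np.array([x,y,z]); print((x,y,z),'d',np.round(1000*r.inv().apply(q-p),1),'a',np.round((r.inv()*g).as_rotvec(),4))
        p,r=q,g
E
python3 -c "
from h import *
go([(.46,.08,.25,-.0605),(.514,-.3345,.25,-.0605),(.514,-.3345,.113,-.0605)])"
```

```text
(0.46, 0.08, 0.25) d [-378.2 -250.7   -0. ] a [-0.0013 -0.0005 -0.3943]
(0.514, -0.3345, 0.25) d [ -79.  -410.5    0. ] a [0. 0. 0.]
(0.514, -0.3345, 0.113) d [  0.   0. 137.] a [0. 0. 0.]
```

Emit:
{"op": "step_arm", "data": {
  "rows": [
    {"dx": -40, "dy": -27, "az": -0.05},
    {"dx": -80, "dy": -53, "az": -0.1},
    {"dx": -121, "dy": -80, "az": -0.15},
    {"dx": -161, "dy": -107, "az": -0.2},
    {"dx": -202, "dy": -134, "az": -0.25},
    {"dx": -242, "dy": -160, "az": -0.3},
    {"dx": -284, "dy": -188, "az": -0.35},
    {"dx": -326, "dy": -216, "az": -0.394},
    {"dx": -360, "dy": -238, "az": -0.394},
    {"dx": -378, "dy": -251, "az": -0.394}
  ],
  "claw": -1
}}

```text
schema error: expected keys dx, dy, dz, ax, ay, az
```

Emit:
{"op": "step_arm", "data": {
  "rows": [
    {"dx": -8, "dy": -41},
    {"dx": -16, "dy": -82},
    {"dx": -24, "dy": -123},
    {"dx": -32, "dy": -164},
    {"dx": -40, "dy": -205},
    {"dx": -48, "dy": -250},
    {"dx": -58, "dy": -300},
    {"dx": -67, "dy": -345},
    {"dx": -74, "dy": -385},
    {"dx": -79, "dy": -410}
  ]
}}

```text
schema error: expected keys dx, dy, dz, ax, ay, az
```

```bash
python3 -c "
from h import *
c=cap('wrist','w1.png')
s=arm.get_state();print(s['position'],s['joint_positions'],s['clock'])
go([(.514,-.3345,.2,-.0605)])"
```

```text
[0.23044506 0.47142455 0.24978383] [ 9.70001570e-01  3.42579726e-01  1.52477730e+00  1.56935828e-05
  1.27539117e+00 -1.45996837e-01] 0.15
(0.514, -0.3345, 0.2) d [-608.8 -599.4   50.4] a [-0.0011 -0.0004 -0.3943]
```

View pics/w1.png

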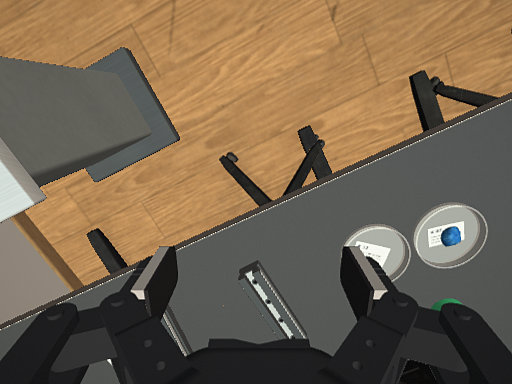

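The moves were refused because every key is required; the picture only shows the start view (jaws at 160,270 and 350,270). I'll redo them with full rows.

Emit:
{"op": "step_arm", "data": {
  "rows": [
    {"dx": -40, "dy": -27, "dz": 0, "ax": 0, "ay": 0, "az": -0.05},
    {"dx": -80, "dy": -53, "dz": 0, "ax": 0, "ay": 0, "az": -0.1},
    {"dx": -121, "dy": -80, "dz": 0, "ax": 0, "ay": 0, "az": -0.15},
    {"dx": -161, "dy": -107, "dz": 0, "ax": 0, "ay": 0, "az": -0.2},
    {"dx": -202, "dy": -134, "dz": 0, "ax": 0, "ay": 0, "az": -0.25},
    {"dx": -242, "dy": -160, "dz": 0, "ax": 0, "ay": 0, "az": -0.3},
    {"dx": -284, "dy": -188, "dz": 0, "ax": 0, "ay": 0, "az": -0.35},
    {"dx": -326, "dy": -216, "dz": 0, "ax": 0, "ay": 0, "az": -0.394},
    {"dx": -360, "dy": -238, "dz": 0, "ax": 0, "ay": 0, "az": -0.394},
    {"dx": -378, "dy": -251, "dz": 0, "ax": 0, "ay": 0, "az": -0.394}
  ],
  "claw": -1
}}

```text
clock: 1.15
position: [0.4612, 0.0772, 0.2501]
orientation: [0.032, 0.999, -0.0, 0.0]
contact_force: [-0.1, 0.5, 0.4]
finger_gap: 1.001
finger_force: 0.0
```

Emit:
{"op": "step_arm", "data": {
  "rows": [
    {"dx": -8, "dy": -41, "dz": 0, "ax": 0, "ay": 0, "az": 0},
    {"dx": -16, "dy": -82, "dz": 0, "ax": 0, "ay": 0, "az": 0},
    {"dx": -24, "dy": -123, "dz": 0, "ax": 0, "ay": 0, "az": 0},
    {"dx": -32, "dy": -164, "dz": 0, "ax": 0, "ay": 0, "az": 0},
    {"dx": -40, "dy": -205, "dz": 0, "ax": 0, "ay": 0, "az": 0},
    {"dx": -48, "dy": -250, "dz": 0, "ax": 0, "ay": 0, "az": 0},
    {"dx": -58, "dy": -300, "dz": 0, "ax": 0, "ay": 0, "az": 0},
    {"dx": -67, "dy": -345, "dz": 0, "ax": 0, "ay": 0, "az": 0},
    {"dx": -74, "dy": -385, "dz": 0, "ax": 0, "ay": 0, "az": 0},
    {"dx": -79, "dy": -410, "dz": 0, "ax": 0, "ay": 0, "az": 0}
  ]
}}

```text
clock: 2.15
position: [0.5134, -0.337, 0.2495]
orientation: [0.031, 1.0, 0.0, -0.0]
contact_force: [-0.8, 0.9, -0.4]
finger_gap: 1.0
finger_force: 0.0
```

```bash
python3 -c "
from h import *
c=cap('wrist','w2.png')
s=arm.get_state();print(s['position'],s['joint_positions'],s['clock'])
go([(.514,-.3345,.16,-.0605)])"
```

```text
[ 0.51346092 -0.33976704  0.24910866] [-7.08230929e-01  5.11697711e-01  1.25818064e+00 -1.57974951e-03
  1.37095029e+00 -2.21408977e+00] 2.2
(0.514, -0.3345, 0.16) d [-0.2  5.4 89.1] a [-0.0017 -0.0003 -0.0041]
```

View pics/w2.png

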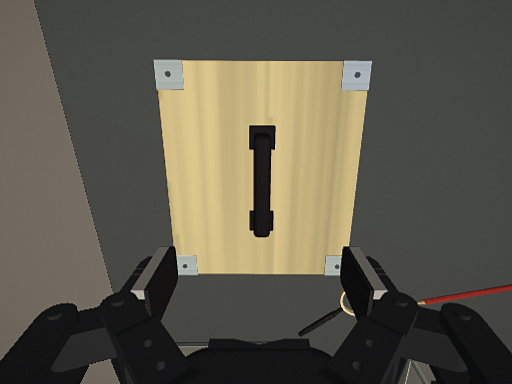

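Lid seen squarely from the wrist: corners (155,60), (371,60), (350,275), (173,275); handle bar ends (262,128) and (262,236).

```bash
python3 -c "
from h import *
c=load('w2.png')
q=[px2w(c,p,.086) for p in [(155,60),(371,60),(350,275),(173,275)]]
print(np.round(q,3),np.mean(q,0))
h=[px2w(c,p,.12) for p in [(262,128),(262,236)]]
print(h,np.mean(h,0)); d=h[1]-h[0];print(np.arctan2(d[1],d[0]))
d=q[2]+q[3]-q[0]-q[1];print(np.arctan2(d[1],d[0]))
go([(.514,-.3345,.113,-.0605)])"
```

```text
[[ 0.397 -0.426]
 [ 0.409 -0.228]
 [ 0.64  -0.239]
 [ 0.627 -0.446]] [ 0.51848918 -0.33469214]
[array([ 0.46060444, -0.33180245]), array([ 0.56511415, -0.33806485])] [ 0.51285929 -0.33493365]
-0.05985015510850471
-0.06635867402322111
(0.514, -0.3345, 0.113) d [ -0.2   5.5 136.1] a [-0.0017 -0.0003 -0.0041]
```

Emit:
{"op": "step_arm", "data": {
  "rows": [
    {"dx": 0, "dy": 2, "dz": 15, "ax": 0, "ay": 0, "az": 0},
    {"dx": 0, "dy": 4, "dz": 35, "ax": 0, "ay": 0, "az": 0},
    {"dx": 0, "dy": 5, "dz": 55, "ax": 0, "ay": 0, "az": 0},
    {"dx": 0, "dy": 5, "dz": 75, "ax": 0, "ay": 0, "az": 0},
    {"dx": 0, "dy": 5, "dz": 90, "ax": 0, "ay": 0, "az": 0},
    {"dx": 0, "dy": 5, "dz": 105, "ax": 0, "ay": 0, "az": 0},
    {"dx": 0, "dy": 5, "dz": 118, "ax": 0, "ay": 0, "az": 0},
    {"dx": 0, "dy": 5, "dz": 128, "ax": 0, "ay": 0, "az": 0},
    {"dx": 0, "dy": 5, "dz": 134, "ax": 0, "ay": 0, "az": 0},
    {"dx": 0, "dy": 5, "dz": 136, "ax": 0, "ay": 0, "az": 0}
  ]
}}

```text
clock: 3.2
position: [0.514, -0.3288, 0.1137]
orientation: [0.03, 1.0, 0.0, -0.0]
contact_force: [1.0, -0.2, -0.5]
finger_gap: 0.999
finger_force: 0.0
```

Emit:
{"op": "step_arm", "data": {
  "rows": [
    {"dx": 0, "dy": 0, "dz": 0, "ax": 0, "ay": 0, "az": 0},
    {"dx": 0, "dy": 0, "dz": 0, "ax": 0, "ay": 0, "az": 0},
    {"dx": 0, "dy": 0, "dz": 0, "ax": 0, "ay": 0, "az": 0},
    {"dx": 0, "dy": 0, "dz": 0, "ax": 0, "ay": 0, "az": 0},
    {"dx": 0, "dy": 0, "dz": 0, "ax": 0, "ay": 0, "az": 0},
    {"dx": 0, "dy": 0, "dz": 0, "ax": 0, "ay": 0, "az": 0},
    {"dx": 0, "dy": 0, "dz": 0, "ax": 0, "ay": 0, "az": 0},
    {"dx": 0, "dy": 0, "dz": 0, "ax": 0, "ay": 0, "az": 0},
    {"dx": 0, "dy": 0, "dz": 0, "ax": 0, "ay": 0, "az": 0},
    {"dx": 0, "dy": 0, "dz": 0, "ax": 0, "ay": 0, "az": 0}
  ],
  "claw": 1
}}

```text
clock: 4.2
position: [0.5145, -0.3307, 0.1151]
orientation: [0.031, 1.0, -0.002, 0.001]
contact_force: [-0.5, -6.0, 0.5]
finger_gap: 0.173
finger_force: 62.2
```

```bash
python3 -c "
from h import *
go([(.514,-.3345,.21,-.0605),(.5,-.08,.21,-.0605),(.5,-.08,.045,-.0605)])"
```

```text
(0.514, -0.3345, 0.21) d [  0.1  -4.1 -94.9] a [-0.0032  0.002  -0.0006]
(0.5, -0.08, 0.21) d [ 29.4 253.2   0. ] a [0. 0. 0.]
(0.5, -0.08, 0.045) d [  0.   0. 165.] a [0. 0. 0.]
```

Emit:
{"op": "step_arm", "data": {
  "rows": [
    {"dx": 0, "dy": -2, "dz": -3, "ax": 0, "ay": 0, "az": 0},
    {"dx": 0, "dy": -4, "dz": -8, "ax": 0, "ay": 0, "az": 0},
    {"dx": 0, "dy": -4, "dz": -15, "ax": 0, "ay": 0, "az": 0},
    {"dx": 0, "dy": -4, "dz": -25, "ax": 0, "ay": 0, "az": 0},
    {"dx": 0, "dy": -4, "dz": -37, "ax": 0, "ay": 0, "az": 0},
    {"dx": 0, "dy": -4, "dz": -50, "ax": 0, "ay": 0, "az": 0},
    {"dx": 0, "dy": -4, "dz": -63, "ax": 0, "ay": 0, "az": 0},
    {"dx": 0, "dy": -4, "dz": -77, "ax": 0, "ay": 0, "az": 0},
    {"dx": 0, "dy": -4, "dz": -88, "ax": 0, "ay": 0, "az": 0},
    {"dx": 0, "dy": -4, "dz": -95, "ax": 0, "ay": 0, "az": 0}
  ]
}}

```text
clock: 5.2
position: [0.5142, -0.3331, 0.2109]
orientation: [0.03, 1.0, -0.001, 0.001]
contact_force: [0.8, -1.0, -3.0]
finger_gap: 0.176
finger_force: 61.7
```

Emit:
{"op": "step_arm", "data": {
  "rows": [
    {"dx": 2, "dy": 12, "dz": 0, "ax": 0, "ay": 0, "az": 0},
    {"dx": 5, "dy": 38, "dz": 0, "ax": 0, "ay": 0, "az": 0},
    {"dx": 9, "dy": 70, "dz": 0, "ax": 0, "ay": 0, "az": 0},
    {"dx": 12, "dy": 105, "dz": 0, "ax": 0, "ay": 0, "az": 0},
    {"dx": 16, "dy": 140, "dz": 0, "ax": 0, "ay": 0, "az": 0},
    {"dx": 20, "dy": 175, "dz": 0, "ax": 0, "ay": 0, "az": 0},
    {"dx": 24, "dy": 207, "dz": 0, "ax": 0, "ay": 0, "az": 0},
    {"dx": 27, "dy": 232, "dz": 0, "ax": 0, "ay": 0, "az": 0},
    {"dx": 29, "dy": 248, "dz": 0, "ax": 0, "ay": 0, "az": 0},
    {"dx": 29, "dy": 253, "dz": 0, "ax": 0, "ay": 0, "az": 0}
  ]
}}

```text
clock: 6.2
position: [0.4998, -0.0768, 0.2091]
orientation: [0.029, 1.0, 0.0, -0.0]
contact_force: [-0.1, -0.8, -2.2]
finger_gap: 0.177
finger_force: 61.7
```

```bash
python3 -c "
from h import *
c=cap('scene','s3.png');cv2.imwrite('pics/s3b.png',cv2.resize(c['img'][60:300,150:470],None,fx=2,fy=2))
go([(.5,-.08,.046,-.0605)]);print(arm.get_state()['finger_gap'])"
```

```text
(0.5, -0.08, 0.046) d [ -0.   -2.8 163.2] a [ 0.0004 -0.0003  0.0013]
0.17597264135649612
```

View pics/s3b.png

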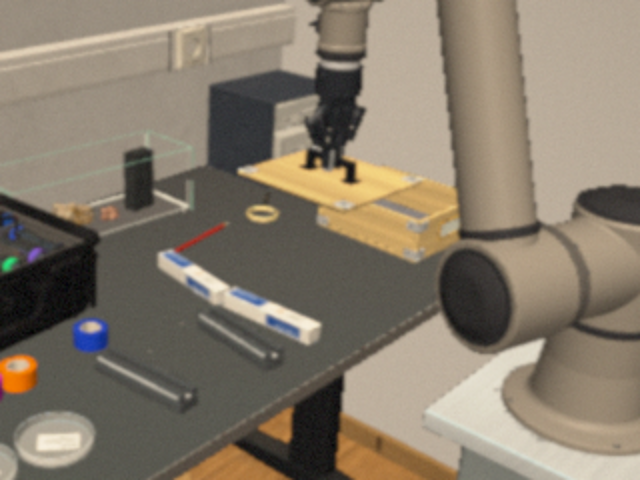

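The lid hangs level in the jaws (330,175), clear of everything, and the box is open. Lowering it.

Emit:
{"op": "step_arm", "data": {
  "rows": [
    {"dx": 0, "dy": -3, "dz": 12, "ax": 0, "ay": 0, "az": 0},
    {"dx": 0, "dy": -3, "dz": 32, "ax": 0, "ay": 0, "az": 0},
    {"dx": 0, "dy": -3, "dz": 55, "ax": 0, "ay": 0, "az": 0},
    {"dx": 0, "dy": -3, "dz": 80, "ax": 0, "ay": 0, "az": 0},
    {"dx": 0, "dy": -3, "dz": 103, "ax": 0, "ay": 0, "az": 0},
    {"dx": 0, "dy": -3, "dz": 123, "ax": 0, "ay": 0, "az": 0},
    {"dx": 0, "dy": -3, "dz": 138, "ax": 0, "ay": 0, "az": 0},
    {"dx": 0, "dy": -3, "dz": 149, "ax": 0, "ay": 0, "az": 0},
    {"dx": 0, "dy": -3, "dz": 157, "ax": 0, "ay": 0, "az": 0},
    {"dx": 0, "dy": -3, "dz": 163, "ax": 0, "ay": 0, "az": 0}
  ]
}}

```text
clock: 7.25
position: [0.5002, -0.0822, 0.0456]
orientation: [0.031, 1.0, 0.0, -0.0]
contact_force: [0.2, 0.3, -2.2]
finger_gap: 0.175
finger_force: 39.2
```

Emit:
{"op": "step_arm", "data": {
  "rows": [
    {"dx": 0, "dy": 0, "dz": 0, "ax": 0, "ay": 0, "az": 0},
    {"dx": 0, "dy": 0, "dz": 0, "ax": 0, "ay": 0, "az": 0},
    {"dx": 0, "dy": 0, "dz": 0, "ax": 0, "ay": 0, "az": 0},
    {"dx": 0, "dy": 0, "dz": 0, "ax": 0, "ay": 0, "az": 0},
    {"dx": 0, "dy": 0, "dz": 0, "ax": 0, "ay": 0, "az": 0},
    {"dx": 0, "dy": 0, "dz": 0, "ax": 0, "ay": 0, "az": 0},
    {"dx": 0, "dy": 0, "dz": 0, "ax": 0, "ay": 0, "az": 0},
    {"dx": 0, "dy": 0, "dz": 0, "ax": 0, "ay": 0, "az": 0},
    {"dx": 0, "dy": 0, "dz": 0, "ax": 0, "ay": 0, "az": 0},
    {"dx": 0, "dy": 0, "dz": 0, "ax": 0, "ay": 0, "az": 0}
  ]
}}

```text
clock: 8.25
position: [0.5002, -0.0816, 0.0463]
orientation: [0.03, 1.0, 0.0, -0.0]
contact_force: [0.7, 1.4, -2.3]
finger_gap: 0.173
finger_force: 63.1
```

Emit:
{"op": "step_arm", "data": {
  "rows": [
    {"dx": 0, "dy": 0, "dz": 0.5, "ax": 0, "ay": 0, "az": 0},
    {"dx": 0, "dy": 0, "dz": 1, "ax": 0, "ay": 0, "az": 0},
    {"dx": 0, "dy": 0, "dz": 1.5, "ax": 0, "ay": 0, "az": 0},
    {"dx": 0, "dy": 0, "dz": 2, "ax": 0, "ay": 0, "az": 0},
    {"dx": 0, "dy": 0, "dz": 2, "ax": 0, "ay": 0, "az": 0},
    {"dx": 0, "dy": 0, "dz": 2, "ax": 0, "ay": 0, "az": 0},
    {"dx": 0, "dy": 0, "dz": 2, "ax": 0, "ay": 0, "az": 0},
    {"dx": 0, "dy": 0, "dz": 2, "ax": 0, "ay": 0, "az": 0},
    {"dx": 0, "dy": 0, "dz": 2, "ax": 0, "ay": 0, "az": 0},
    {"dx": 0, "dy": 0, "dz": 2, "ax": 0, "ay": 0, "az": 0}
  ]
}}

```text
clock: 9.25
position: [0.5002, -0.0816, 0.0451]
orientation: [0.03, 1.0, -0.0, 0.0]
contact_force: [-3.2, 1.0, 7.7]
finger_gap: 0.176
finger_force: 64.5
```

Emit:
{"op": "step_arm", "data": {
  "rows": [
    {"dx": 0, "dy": 0, "dz": 0, "ax": 0, "ay": 0, "az": 0},
    {"dx": 0, "dy": 0, "dz": 0, "ax": 0, "ay": 0, "az": 0},
    {"dx": 0, "dy": 0, "dz": 0, "ax": 0, "ay": 0, "az": 0},
    {"dx": 0, "dy": 0, "dz": 0, "ax": 0, "ay": 0, "az": 0},
    {"dx": 0, "dy": 0, "dz": 0, "ax": 0, "ay": 0, "az": 0},
    {"dx": 0, "dy": 0, "dz": 0, "ax": 0, "ay": 0, "az": 0},
    {"dx": 0, "dy": 0, "dz": -10, "ax": 0, "ay": 0, "az": 0},
    {"dx": 0, "dy": 0, "dz": -30, "ax": 0, "ay": 0, "az": 0},
    {"dx": 0, "dy": 0, "dz": -60, "ax": 0, "ay": 0, "az": 0},
    {"dx": 0, "dy": 0, "dz": -105, "ax": 0, "ay": 0, "az": 0}
  ],
  "claw": -1
}}

```text
clock: 10.25
position: [0.4989, -0.0812, 0.1494]
orientation: [0.03, 1.0, 0.001, -0.002]
contact_force: [0.9, 0.9, 0.1]
finger_gap: 0.997
finger_force: 0.0
```

```bash
python3 -c "
from h import *
go([(.4316,.2145,.15,-.145),(.4316,.2145,.022,-.145)]);print(arm.get_state()['position'])"
```

```text
(0.4316, 0.2145, 0.15) d [8.510e+01 2.911e+02 1.000e-01] a [ 0.0009 -0.004   0.0842]
(0.4316, 0.2145, 0.022) d [  0.   0. 128.] a [0. 0. 0.]
[ 0.49889672 -0.08122957  0.14942051]
```

Emit:
{"op": "step_arm", "data": {
  "rows": [
    {"dx": 6, "dy": 20, "dz": 0, "ax": 0, "ay": 0, "az": 0.01},
    {"dx": 14, "dy": 50, "dz": 0, "ax": 0, "ay": 0, "az": 0.02},
    {"dx": 24, "dy": 85, "dz": 0, "ax": 0, "ay": 0, "az": 0.03},
    {"dx": 35, "dy": 120, "dz": 0, "ax": 0, "ay": 0, "az": 0.04},
    {"dx": 46, "dy": 160, "dz": 0, "ax": 0, "ay": 0, "az": 0.05},
    {"dx": 58, "dy": 200, "dz": 0, "ax": 0, "ay": 0, "az": 0.06},
    {"dx": 69, "dy": 238, "dz": 0, "ax": 0, "ay": 0, "az": 0.07},
    {"dx": 78, "dy": 268, "dz": 0, "ax": 0, "ay": 0, "az": 0.084},
    {"dx": 84, "dy": 285, "dz": 0, "ax": 0, "ay": 0, "az": 0.084},
    {"dx": 85, "dy": 291, "dz": 0, "ax": 0, "ay": 0, "az": 0.084}
  ]
}}

```text
clock: 11.25
position: [0.4324, 0.2156, 0.15]
orientation: [0.071, 0.997, 0.0, 0.0]
contact_force: [-0.4, -0.8, 0.4]
finger_gap: 0.999
finger_force: 0.0
```

```bash
python3 -c "
from h import *
cap('wrist','w4.png')
go([(.4316,.2145,.022,-.145)]);print(arm.get_state()['position'])"
```

```text
(0.4316, 0.2145, 0.022) d [  1.1  -1.1 127.9] a [0.0007 0.0007 0.0023]
[0.43274558 0.21540635 0.14990309]
```

View pics/w4.png

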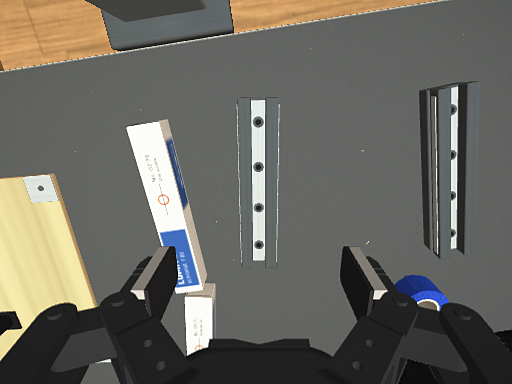

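The rail is straight in the jaws' axis: corners about (238,97), (280,98), (276,267), (242,267).

```bash
python3 -c "
from h import *
c=load('w4.png')
q=np.array([px2w(c,p,.03) for p in [(238,97),(280,98),(276,267),(242,267)]])
m=q.mean(0);d=q[2]+q[3]-q[0]-q[1];w=np.arctan2(d[1],d[0]);print(m,np.linalg.norm(d)/2,w)
q=np.array([px2w(c,p,.026) for p in [(127,127),(166,120),(201,290),(176,292)]])
d=q[2]+q[3]-q[0]-q[1];print('cN',q.mean(0),np.linalg.norm(d)/2,np.arctan2(d[1],d[0]))
q=np.array([px2w(c,p,.03) for p in [(427,90),(477,82),(472,250),(435,256)]])
d=q[2]+q[3]-q[0]-q[1];print('rL',q.mean(0),np.linalg.norm(d)/2,np.arctan2(d[1],d[0]))
go([(*m,.022,w)])"
```

```text
[0.43377502 0.21476851] 0.1592426641963539 -0.14250497848619692
cN [0.44773922 0.12773319] 0.1711754990482294 -0.012270459530026031
rL [0.44614902 0.38637549] 0.156183390057142 0.07927956560136121
(np.float64(0.43377501690324083), np.float64(0.2147685051196712), 0.022) d [ -1.   -0.6 127.9] a [ 0.0007  0.0007 -0.0002]
```

Emit:
{"op": "step_arm", "data": {
  "rows": [
    {"dx": -1, "dy": -1, "dz": 12, "ax": 0, "ay": 0, "az": 0},
    {"dx": -1, "dy": -1, "dz": 30, "ax": 0, "ay": 0, "az": 0},
    {"dx": -1, "dy": -1, "dz": 50, "ax": 0, "ay": 0, "az": 0},
    {"dx": -1, "dy": -1, "dz": 70, "ax": 0, "ay": 0, "az": 0},
    {"dx": -1, "dy": -1, "dz": 88, "ax": 0, "ay": 0, "az": 0},
    {"dx": -1, "dy": -1, "dz": 103, "ax": 0, "ay": 0, "az": 0},
    {"dx": -1, "dy": -1, "dz": 114, "ax": 0, "ay": 0, "az": 0},
    {"dx": -1, "dy": -1, "dz": 122, "ax": 0, "ay": 0, "az": 0},
    {"dx": -1, "dy": -1, "dz": 127, "ax": 0, "ay": 0, "az": 0},
    {"dx": -1, "dy": -1, "dz": 128, "ax": 0, "ay": 0, "az": 0}
  ]
}}

```text
clock: 12.3
position: [0.4339, 0.2127, 0.0211]
orientation: [0.072, 0.997, -0.0, -0.0]
contact_force: [-0.3, 0.2, 0.1]
finger_gap: 1.007
finger_force: 0.0
```

Emit:
{"op": "step_arm", "data": {
  "rows": [
    {"dx": 0, "dy": 0, "dz": 0, "ax": 0, "ay": 0, "az": 0},
    {"dx": 0, "dy": 0, "dz": 0, "ax": 0, "ay": 0, "az": 0},
    {"dx": 0, "dy": 0, "dz": 0, "ax": 0, "ay": 0, "az": 0},
    {"dx": 0, "dy": 0, "dz": 0, "ax": 0, "ay": 0, "az": 0},
    {"dx": 0, "dy": 0, "dz": 0, "ax": 0, "ay": 0, "az": 0},
    {"dx": 0, "dy": 0, "dz": 0, "ax": 0, "ay": 0, "az": 0},
    {"dx": 0, "dy": 0, "dz": 0, "ax": 0, "ay": 0, "az": 0},
    {"dx": 0, "dy": 0, "dz": 0, "ax": 0, "ay": 0, "az": 0},
    {"dx": 0, "dy": 0, "dz": 0, "ax": 0, "ay": 0, "az": 0},
    {"dx": 0, "dy": 0, "dz": 0, "ax": 0, "ay": 0, "az": 0}
  ],
  "claw": 1
}}

```text
clock: 13.3
position: [0.4344, 0.2133, 0.0221]
orientation: [0.072, 0.997, 0.0, 0.001]
contact_force: [-0.2, 2.2, 6.2]
finger_gap: 0.388
finger_force: 61.3
```

```bash
cat >> h.py <<'E'
BX=np.array([.515,-.3348]); BY=-.061
def box(x,y): c,s=np.cos(BY),np.sin(BY); return BX+np.array([c*x-s*y,s*x+c*y])
E
python3 -c "
from h import *
b=box(0,-.04);print(b)
go([(.434,.215,.18,-.1425),(.49,-.08,.18,BY),(*b,.18,BY),(*b,.032,BY)]);print(arm.get_state()['position'])"
```

```text
[ 0.51256151 -0.3747256 ]
(0.434, 0.215, 0.18) d [   0.4    1.7 -157.9] a [ 0.0011  0.0016 -0.0023]
(0.49, -0.08, 0.18) d [ -97.3 -284.1    0. ] a [ 0.      0.     -0.0815]
(np.float64(0.5125615129251595), np.float64(-0.3747256030735396), 0.18) d [ -40.5 -292.8    0. ] a [0. 0. 0.]
(np.float64(0.5125615129251595), np.float64(-0.3747256030735396), 0.032) d [  0.   0. 148.] a [0. 0. 0.]
[0.4344258  0.21334882 0.02205089]
```

Emit:
{"op": "step_arm", "data": {
  "rows": [
    {"dx": 0, "dy": 0, "dz": -3, "ax": 0, "ay": 0, "az": 0},
    {"dx": 0, "dy": 0, "dz": -12, "ax": 0, "ay": 0, "az": 0},
    {"dx": 0, "dy": 0, "dz": -28, "ax": 0, "ay": 0, "az": 0},
    {"dx": 0, "dy": 0, "dz": -48, "ax": 0, "ay": 0, "az": 0},
    {"dx": 0, "dy": 0, "dz": -70, "ax": 0, "ay": 0, "az": 0},
    {"dx": 0, "dy": 0, "dz": -92, "ax": 0, "ay": 0, "az": 0},
    {"dx": 0, "dy": 0, "dz": -114, "ax": 0, "ay": 0, "az": 0},
    {"dx": 0, "dy": 0, "dz": -134, "ax": 0, "ay": 0, "az": 0},
    {"dx": 0, "dy": 0, "dz": -150, "ax": 0, "ay": 0, "az": 0},
    {"dx": 0, "dy": 0, "dz": -158, "ax": 0, "ay": 0, "az": 0}
  ]
}}

```text
clock: 14.3
position: [0.4337, 0.2128, 0.1805]
orientation: [0.072, 0.997, 0.0, 0.0]
contact_force: [-0.9, -0.1, -7.5]
finger_gap: 0.385
finger_force: 60.8
```

Emit:
{"op": "step_arm", "data": {
  "rows": [
    {"dx": -4, "dy": -12, "dz": 0, "ax": 0, "ay": 0, "az": 0},
    {"dx": -13, "dy": -38, "dz": 0, "ax": 0, "ay": 0, "az": -0.01},
    {"dx": -24, "dy": -70, "dz": 0, "ax": 0, "ay": 0, "az": -0.02},
    {"dx": -36, "dy": -105, "dz": 0, "ax": 0, "ay": 0, "az": -0.03},
    {"dx": -48, "dy": -140, "dz": 0, "ax": 0, "ay": 0, "az": -0.04},
    {"dx": -60, "dy": -175, "dz": 0, "ax": 0, "ay": 0, "az": -0.05},
    {"dx": -72, "dy": -210, "dz": 0, "ax": 0, "ay": 0, "az": -0.06},
    {"dx": -83, "dy": -243, "dz": 0, "ax": 0, "ay": 0, "az": -0.07},
    {"dx": -92, "dy": -268, "dz": 0, "ax": 0, "ay": 0, "az": -0.08},
    {"dx": -97, "dy": -284, "dz": 0, "ax": 0, "ay": 0, "az": -0.081}
  ]
}}

```text
clock: 15.3
position: [0.4881, -0.0848, 0.178]
orientation: [0.033, 0.999, 0.0, -0.001]
contact_force: [-0.1, 0.2, -6.8]
finger_gap: 0.388
finger_force: 61.1
```

Emit:
{"op": "step_arm", "data": {
  "rows": [
    {"dx": -4, "dy": -28, "dz": 0, "ax": 0, "ay": 0, "az": 0},
    {"dx": -8, "dy": -60, "dz": 0, "ax": 0, "ay": 0, "az": 0},
    {"dx": -13, "dy": -95, "dz": 0, "ax": 0, "ay": 0, "az": 0},
    {"dx": -18, "dy": -130, "dz": 0, "ax": 0, "ay": 0, "az": 0},
    {"dx": -23, "dy": -165, "dz": 0, "ax": 0, "ay": 0, "az": 0},
    {"dx": -28, "dy": -200, "dz": 0, "ax": 0, "ay": 0, "az": 0},
    {"dx": -33, "dy": -235, "dz": 0, "ax": 0, "ay": 0, "az": 0},
    {"dx": -37, "dy": -265, "dz": 0, "ax": 0, "ay": 0, "az": 0},
    {"dx": -40, "dy": -285, "dz": 0, "ax": 0, "ay": 0, "az": 0},
    {"dx": -40, "dy": -293, "dz": 0, "ax": 0, "ay": 0, "az": 0}
  ]
}}

```text
clock: 16.3
position: [0.5086, -0.3794, 0.1771]
orientation: [0.033, 0.999, 0.001, -0.001]
contact_force: [0.0, -0.3, -7.6]
finger_gap: 0.388
finger_force: 61.4
```

```bash
python3 -c "
from h import *
c=cap('wrist','w5.png')
b=box(0,-.04)
go([(*b,.032,BY)]);print(arm.get_state()['position'],arm.get_state()['finger_gap'])"
```

```text
(np.float64(0.5125615129251595), np.float64(-0.3747256030735396), 0.032) d [ -4.1   4.8 145.2] a [ 0.0011 -0.0026 -0.0051]
[ 0.50849644 -0.37943848  0.17723688] 0.3865493602885391
```

View pics/w5.png

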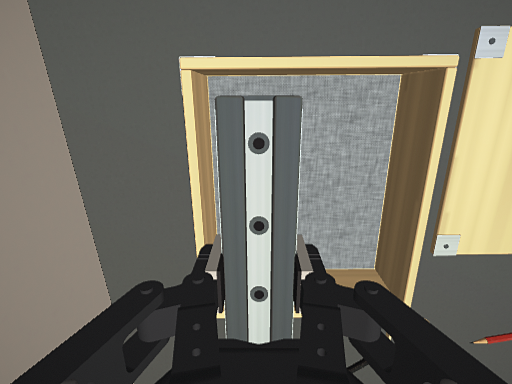

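Rail held straight over the open box; near rim outer corners at (180,57) and (458,55). I'll check these against the box pose.

```bash
python3 -c "
from h import *
c=load('w5.png')
print(w2px(c,[(*box(-.115,-.1),.078),(*box(-.115,.1),.078)]), box(-.115,-.1),box(-.115,.1))
print([px2w(c,p,.078) for p in [(180,57),(458,55)]])
"
```

```text
[[181.05661845  49.45087127]
 [464.58602035  47.72997564]] [ 0.39411767 -0.42760336] [ 0.40631011 -0.22797534]
[array([ 0.39888631, -0.42909211]), array([ 0.41072646, -0.2318978 ])]
```

```bash
sed -i 's/BX=.*; BY/BX=np.array([.517,-.3355]); BY/' h.py; python3 -c "
from h import *
go([(*box(0,-.04),.033,BY)])"
```

```text
(np.float64(0.5145615129251595), np.float64(-0.3754256030735396), 0.033) d [ -6.2   4.2 144.2] a [ 0.0011 -0.0026 -0.0051]
```

Emit:
{"op": "step_arm", "data": {
  "rows": [
    {"dx": -3, "dy": 2, "dz": 8, "ax": 0, "ay": 0, "az": -0.005},
    {"dx": -6, "dy": 4, "dz": 25, "ax": 0, "ay": 0, "az": -0.005},
    {"dx": -6, "dy": 4, "dz": 46, "ax": 0, "ay": 0, "az": -0.005},
    {"dx": -6, "dy": 4, "dz": 68, "ax": 0, "ay": 0, "az": -0.005},
    {"dx": -6, "dy": 4, "dz": 90, "ax": 0, "ay": 0, "az": -0.005},
    {"dx": -6, "dy": 4, "dz": 108, "ax": 0, "ay": 0, "az": -0.005},
    {"dx": -6, "dy": 4, "dz": 122, "ax": 0, "ay": 0, "az": -0.005},
    {"dx": -6, "dy": 4, "dz": 132, "ax": 0, "ay": 0, "az": -0.005},
    {"dx": -6, "dy": 4, "dz": 138, "ax": 0, "ay": 0, "az": -0.005},
    {"dx": -6, "dy": 4, "dz": 142, "ax": 0, "ay": 0, "az": -0.005}
  ]
}}

```text
clock: 17.35
position: [0.5166, -0.3733, 0.0371]
orientation: [0.029, 1.0, -0.0, 0.0]
contact_force: [0.6, -0.2, -7.9]
finger_gap: 0.383
finger_force: 61.4
```

Emit:
{"op": "step_arm", "data": {
  "rows": [
    {"dx": 0, "dy": 0, "dz": 0.5, "ax": 0, "ay": 0, "az": 0},
    {"dx": 0, "dy": 0, "dz": 1, "ax": 0, "ay": 0, "az": 0},
    {"dx": 0, "dy": 0, "dz": 1.5, "ax": 0, "ay": 0, "az": 0},
    {"dx": 0, "dy": 0, "dz": 2, "ax": 0, "ay": 0, "az": 0},
    {"dx": 0, "dy": 0, "dz": 2.5, "ax": 0, "ay": 0, "az": 0},
    {"dx": 0, "dy": 0, "dz": 2.5, "ax": 0, "ay": 0, "az": 0},
    {"dx": 0, "dy": 0, "dz": 2.5, "ax": 0, "ay": 0, "az": 0},
    {"dx": 0, "dy": 0, "dz": 2.5, "ax": 0, "ay": 0, "az": 0},
    {"dx": 0, "dy": 0, "dz": 2.5, "ax": 0, "ay": 0, "az": 0},
    {"dx": 0, "dy": 0, "dz": 2.5, "ax": 0, "ay": 0, "az": 0}
  ]
}}

```text
clock: 18.35
position: [0.5164, -0.3735, 0.0348]
orientation: [0.029, 1.0, 0.0, 0.0]
contact_force: [-0.4, 0.1, -7.1]
finger_gap: 0.385
finger_force: 61.4
```

Emit:
{"op": "step_arm", "data": {
  "rows": [
    {"dx": 0, "dy": 0, "dz": 0.5, "ax": 0, "ay": 0, "az": 0},
    {"dx": 0, "dy": 0, "dz": 1, "ax": 0, "ay": 0, "az": 0},
    {"dx": 0, "dy": 0, "dz": 1.5, "ax": 0, "ay": 0, "az": 0},
    {"dx": 0, "dy": 0, "dz": 2, "ax": 0, "ay": 0, "az": 0},
    {"dx": 0, "dy": 0, "dz": 2.5, "ax": 0, "ay": 0, "az": 0},
    {"dx": 0, "dy": 0, "dz": 3, "ax": 0, "ay": 0, "az": 0},
    {"dx": 0, "dy": 0, "dz": 3.5, "ax": 0, "ay": 0, "az": 0},
    {"dx": 0, "dy": 0, "dz": 4, "ax": 0, "ay": 0, "az": 0},
    {"dx": 0, "dy": 0, "dz": 4, "ax": 0, "ay": 0, "az": 0},
    {"dx": 0, "dy": 0, "dz": 4, "ax": 0, "ay": 0, "az": 0}
  ]
}}

```text
clock: 19.35
position: [0.5165, -0.3732, 0.0308]
orientation: [0.029, 1.0, 0.0, 0.0]
contact_force: [1.4, 3.1, -4.4]
finger_gap: 0.384
finger_force: 61.6
```

Emit:
{"op": "step_arm", "data": {
  "rows": [
    {"dx": 0, "dy": 0, "dz": 0.5, "ax": 0, "ay": 0, "az": 0},
    {"dx": 0, "dy": 0, "dz": 0.5, "ax": 0, "ay": 0, "az": 0},
    {"dx": 0, "dy": 0, "dz": 0.5, "ax": 0, "ay": 0, "az": 0},
    {"dx": 0, "dy": 0, "dz": 0.5, "ax": 0, "ay": 0, "az": 0},
    {"dx": 0, "dy": 0, "dz": 0.5, "ax": 0, "ay": 0, "az": 0},
    {"dx": 0, "dy": 0, "dz": 0.5, "ax": 0, "ay": 0, "az": 0},
    {"dx": 0, "dy": 0, "dz": 0.5, "ax": 0, "ay": 0, "az": 0},
    {"dx": 0, "dy": 0, "dz": 0.5, "ax": 0, "ay": 0, "az": 0},
    {"dx": 0, "dy": 0, "dz": 0.5, "ax": 0, "ay": 0, "az": 0},
    {"dx": 0, "dy": 0, "dz": 0.5, "ax": 0, "ay": 0, "az": 0}
  ]
}}

```text
clock: 20.35
position: [0.5165, -0.3732, 0.0305]
orientation: [0.029, 1.0, 0.0, 0.0]
contact_force: [1.1, 5.4, -2.4]
finger_gap: 0.386
finger_force: 61.7
```

Touching the floor. Release with a part opening, then rise.

Emit:
{"op": "step_arm", "data": {
  "rows": [
    {"dx": 0, "dy": 0, "dz": 0, "ax": 0, "ay": 0, "az": 0},
    {"dx": 0, "dy": 0, "dz": 0, "ax": 0, "ay": 0, "az": 0},
    {"dx": 0, "dy": 0, "dz": 0, "ax": 0, "ay": 0, "az": 0},
    {"dx": 0, "dy": 0, "dz": 0, "ax": 0, "ay": 0, "az": 0},
    {"dx": 0, "dy": 0, "dz": -5, "ax": 0, "ay": 0, "az": 0},
    {"dx": 0, "dy": 0, "dz": -20, "ax": 0, "ay": 0, "az": 0},
    {"dx": 0, "dy": 0, "dz": -45, "ax": 0, "ay": 0, "az": 0},
    {"dx": 0, "dy": 0, "dz": -80, "ax": 0, "ay": 0, "az": 0},
    {"dx": 0, "dy": 0, "dz": -115, "ax": 0, "ay": 0, "az": 0},
    {"dx": 0, "dy": 0, "dz": -140, "ax": 0, "ay": 0, "az": 0}
  ],
  "claw": -0.25
}}

```text
clock: 21.35
position: [0.5171, -0.3752, 0.1743]
orientation: [0.03, 1.0, -0.002, 0.002]
contact_force: [-0.3, -0.6, -0.7]
finger_gap: 0.627
finger_force: 0.0
```

```bash
python3 -c "
from h import *
c=cap('top','t6.png')
im=c['img'][145:275,170:430]
cv2.imwrite('pics/t6c.png',cv2.resize(im,None,fx=3,fy=3,interpolation=cv2.INTER_CUBIC))
go([(.48,0,.17,0.03),(.4455,.3877,.17,.07)])"
```

```text
(0.48, 0, 0.17) d [ 60.7 373.4   4.7] a [-0.0091  0.0091 -0.0892]
(0.4455, 0.3877, 0.17) d [ 22.9 388.6   0. ] a [ 0.    0.   -0.04]
```

View pics/t6c.png

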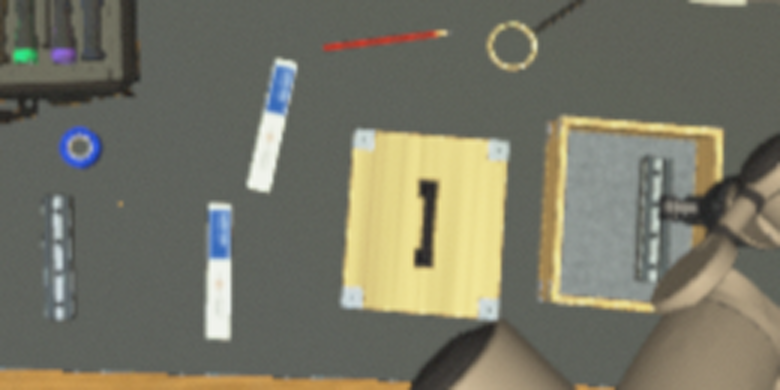

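The near carton was knocked aside and now lies at crop (219,203)–(217,340); the rail lies in the box (655,157)–(648,281); the lid is flat at (427,222).

Emit:
{"op": "step_arm", "data": {
  "rows": [
    {"dx": 4, "dy": 25, "dz": 0, "ax": 0, "ay": 0, "az": -0.01},
    {"dx": 10, "dy": 63, "dz": 1, "ax": 0, "ay": 0, "az": -0.02},
    {"dx": 17, "dy": 105, "dz": 2, "ax": 0, "ay": 0, "az": -0.03},
    {"dx": 24, "dy": 148, "dz": 2, "ax": 0, "ay": 0, "az": -0.04},
    {"dx": 31, "dy": 190, "dz": 3, "ax": 0, "ay": 0, "az": -0.05},
    {"dx": 38, "dy": 232, "dz": 3, "ax": 0, "ay": 0, "az": -0.06},
    {"dx": 45, "dy": 275, "dz": 4, "ax": 0, "ay": 0, "az": -0.07},
    {"dx": 52, "dy": 315, "dz": 4, "ax": 0, "ay": 0, "az": -0.08},
    {"dx": 57, "dy": 350, "dz": 5, "ax": 0, "ay": 0, "az": -0.089},
    {"dx": 61, "dy": 373, "dz": 5, "ax": 0, "ay": 0, "az": -0.089}
  ],
  "claw": -1
}}

```text
clock: 22.4
position: [0.4778, 0.004, 0.1663]
orientation: [-0.016, 1.0, -0.0, 0.002]
contact_force: [1.1, 0.3, 0.3]
finger_gap: 0.999
finger_force: 0.0
```

Emit:
{"op": "step_arm", "data": {
  "rows": [
    {"dx": 2, "dy": 36, "dz": 0, "ax": 0, "ay": 0, "az": 0},
    {"dx": 4, "dy": 78, "dz": 0, "ax": 0, "ay": 0, "az": -0.01},
    {"dx": 7, "dy": 120, "dz": 0, "ax": 0, "ay": 0, "az": -0.02},
    {"dx": 9, "dy": 162, "dz": 0, "ax": 0, "ay": 0, "az": -0.03},
    {"dx": 12, "dy": 204, "dz": 0, "ax": 0, "ay": 0, "az": -0.04},
    {"dx": 15, "dy": 246, "dz": 0, "ax": 0, "ay": 0, "az": -0.04},
    {"dx": 17, "dy": 288, "dz": 0, "ax": 0, "ay": 0, "az": -0.04},
    {"dx": 20, "dy": 328, "dz": 0, "ax": 0, "ay": 0, "az": -0.04},
    {"dx": 22, "dy": 364, "dz": 0, "ax": 0, "ay": 0, "az": -0.04},
    {"dx": 23, "dy": 386, "dz": 0, "ax": 0, "ay": 0, "az": -0.04}
  ]
}}

```text
clock: 23.4
position: [0.4432, 0.3903, 0.1663]
orientation: [-0.036, 0.999, 0.001, 0.002]
contact_force: [0.7, 0.1, 0.2]
finger_gap: 0.994
finger_force: 0.0
```

```bash
python3 -c "
from h import *
c=cap('wrist','w7.png')
go([(.446,.3877,.024,.068)]);print(arm.get_state()['position'])
t=load('t6.png')
for n,a,b,z in [('cN',(220,203),(217,340),.026),('cF',(286,60),(260,190),.026),('railbox',(655,157),(648,281),.038)]:
  q,r=cr(t,b,z),cr(t,a,z);d=r-q;print(n,(q+r)/2,np.linalg.norm(d),np.arctan2(d[1],d[0]))
q=[cr(t,p,.016) for p in[(356,130),(508,141),(498,319),(341,304)]];print('lid',np.mean(q,0),q)
"
```

```text
(0.446, 0.3877, 0.024) d [ -2.1  -5.4 142.3] a [0.0034 0.0039 0.0047]
[0.44294713 0.39238905 0.16628544]
cN [0.43306314 0.18339999] 0.17472665130235557 0.007677974820387558
cF [0.62398458 0.11799698] 0.17348918984111303 -0.17154408111332264
railbox [ 0.51384878 -0.36586325] 0.15784707561438469 -0.066280196865797
lid [ 0.50195435 -0.08252702] [array([0.62060747, 0.00954129]), array([ 0.61091215, -0.18836624]), array([ 0.38133091, -0.17627177]), array([0.39496686, 0.02498865])]
```

View pics/w7.png

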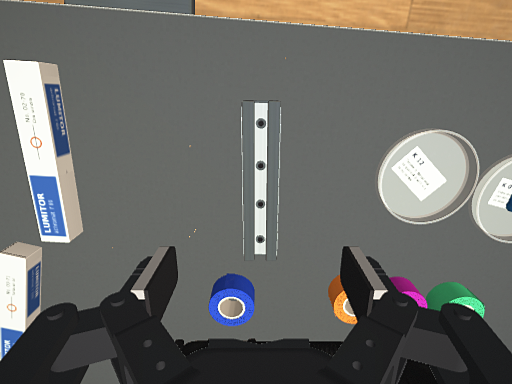

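Rail centred between the jaws, corners (242,101), (281,100), (277,259), (246,260); the tape roll (232,300) is clear of the fingers.

```bash
python3 -c "
from h import *
c=load('w7.png')
q=np.array([px2w(c,p,.03) for p in [(242,101),(281,100),(277,259),(246,260)]])
m=q.mean(0);d=q[2]+q[3]-q[0]-q[1];w=np.arctan2(d[1],d[0]);print(m,np.linalg.norm(d)/2,w)
go([(*m,.024,w)])"
```

```text
[0.44706237 0.39216957] 0.15852454764041796 0.07428963277403791
(np.float64(0.44706237459198683), np.float64(0.39216957477169084), 0.024) d [ -3.5  -1.  142.3] a [ 0.0034  0.0039 -0.0016]
```

Emit:
{"op": "step_arm", "data": {
  "rows": [
    {"dx": -1, "dy": -2, "dz": 12, "ax": 0.003, "ay": 0.003, "az": 0},
    {"dx": -3, "dy": -2, "dz": 32, "ax": 0.003, "ay": 0.003, "az": 0},
    {"dx": -3, "dy": -2, "dz": 54, "ax": 0.003, "ay": 0.003, "az": 0},
    {"dx": -3, "dy": -2, "dz": 76, "ax": 0.003, "ay": 0.003, "az": 0},
    {"dx": -3, "dy": -2, "dz": 97, "ax": 0.003, "ay": 0.003, "az": 0},
    {"dx": -3, "dy": -2, "dz": 114, "ax": 0.003, "ay": 0.003, "az": 0},
    {"dx": -3, "dy": -2, "dz": 127, "ax": 0.003, "ay": 0.003, "az": 0},
    {"dx": -3, "dy": -2, "dz": 136, "ax": 0.003, "ay": 0.003, "az": 0},
    {"dx": -3, "dy": -2, "dz": 141, "ax": 0.003, "ay": 0.003, "az": 0},
    {"dx": -3, "dy": -2, "dz": 142, "ax": 0.003, "ay": 0.003, "az": 0}
  ]
}}

```text
clock: 24.45
position: [0.446, 0.3855, 0.0231]
orientation: [-0.035, 0.999, -0.002, -0.001]
contact_force: [0.1, 1.0, 0.4]
finger_gap: 0.997
finger_force: 0.0
```

Emit:
{"op": "step_arm", "data": {
  "rows": [
    {"dx": 0, "dy": 0, "dz": 0, "ax": 0, "ay": 0, "az": 0},
    {"dx": 0, "dy": 0, "dz": 0, "ax": 0, "ay": 0, "az": 0},
    {"dx": 0, "dy": 0, "dz": 0, "ax": 0, "ay": 0, "az": 0},
    {"dx": 0, "dy": 0, "dz": 0, "ax": 0, "ay": 0, "az": 0},
    {"dx": 0, "dy": 0, "dz": 0, "ax": 0, "ay": 0, "az": 0},
    {"dx": 0, "dy": 0, "dz": 0, "ax": 0, "ay": 0, "az": 0},
    {"dx": 0, "dy": 0, "dz": 0, "ax": 0, "ay": 0, "az": 0},
    {"dx": 0, "dy": 0, "dz": 0, "ax": 0, "ay": 0, "az": 0},
    {"dx": 0, "dy": 0, "dz": 0, "ax": 0, "ay": 0, "az": 0},
    {"dx": 0, "dy": 0, "dz": 0, "ax": 0, "ay": 0, "az": 0}
  ],
  "claw": 1
}}

```text
clock: 25.45
position: [0.4467, 0.3873, 0.0248]
orientation: [-0.035, 0.999, -0.0, 0.0]
contact_force: [-0.5, 4.7, 5.9]
finger_gap: 0.384
finger_force: 63.3
```

```bash
python3 -c "
from h import *
b=box(0,.037);print(b,arm.get_state()['position'])
go([(.447,.391,.18,.072),(.48,.05,.18,BY),(*b,.18,BY)])"
```

```text
[ 0.5192556  -0.29856882] [0.44672113 0.38726253 0.02477479]
(0.447, 0.391, 0.18) d [  -0.6    3.7 -155.2] a [-0.0002  0.0002 -0.0017]
(0.48, 0.05, 0.18) d [  -8.4 -342.5    0. ] a [0.    0.    0.133]
(np.float64(0.5192556005442275), np.float64(-0.29856881715697586), 0.18) d [ -60.4 -345.5    0. ] a [0. 0. 0.]
```

Emit:
{"op": "step_arm", "data": {
  "rows": [
    {"dx": 0, "dy": 0, "dz": -3, "ax": 0, "ay": 0, "az": 0},
    {"dx": 0, "dy": 0, "dz": -12, "ax": 0, "ay": 0, "az": 0},
    {"dx": 0, "dy": 0, "dz": -28, "ax": 0, "ay": 0, "az": 0},
    {"dx": 0, "dy": 0, "dz": -48, "ax": 0, "ay": 0, "az": 0},
    {"dx": 0, "dy": 0, "dz": -70, "ax": 0, "ay": 0, "az": 0},
    {"dx": 0, "dy": 0, "dz": -92, "ax": 0, "ay": 0, "az": 0},
    {"dx": 0, "dy": 0, "dz": -114, "ax": 0, "ay": 0, "az": 0},
    {"dx": 0, "dy": 0, "dz": -134, "ax": 0, "ay": 0, "az": 0},
    {"dx": 0, "dy": 0, "dz": -150, "ax": 0, "ay": 0, "az": 0},
    {"dx": 0, "dy": 0, "dz": -155, "ax": 0, "ay": 0, "az": 0}
  ]
}}

```text
clock: 26.45
position: [0.4464, 0.3861, 0.1797]
orientation: [-0.035, 0.999, -0.001, -0.001]
contact_force: [-0.6, 0.0, -8.4]
finger_gap: 0.386
finger_force: 61.6
```

Emit:
{"op": "step_arm", "data": {
  "rows": [
    {"dx": 0, "dy": -12, "dz": 0, "ax": 0, "ay": 0, "az": 0.01},
    {"dx": -1, "dy": -38, "dz": 0, "ax": 0, "ay": 0, "az": 0.02},
    {"dx": -2, "dy": -75, "dz": 0, "ax": 0, "ay": 0, "az": 0.04},
    {"dx": -3, "dy": -115, "dz": 0, "ax": 0, "ay": 0, "az": 0.055},
    {"dx": -4, "dy": -155, "dz": 0, "ax": 0, "ay": 0, "az": 0.07},
    {"dx": -5, "dy": -195, "dz": 0, "ax": 0, "ay": 0, "az": 0.085},
    {"dx": -6, "dy": -235, "dz": 0, "ax": 0, "ay": 0, "az": 0.1},
    {"dx": -7, "dy": -275, "dz": 0, "ax": 0, "ay": 0, "az": 0.115},
    {"dx": -8, "dy": -312, "dz": 0, "ax": 0, "ay": 0, "az": 0.13},
    {"dx": -8, "dy": -338, "dz": 0, "ax": 0, "ay": 0, "az": 0.133}
  ]
}}

```text
clock: 27.45
position: [0.4767, 0.0468, 0.1782]
orientation: [0.033, 0.999, -0.002, -0.003]
contact_force: [-0.1, 0.1, -7.8]
finger_gap: 0.381
finger_force: 61.6
```

Emit:
{"op": "step_arm", "data": {
  "rows": [
    {"dx": -6, "dy": -34, "dz": 0, "ax": 0, "ay": 0, "az": 0},
    {"dx": -13, "dy": -75, "dz": 0, "ax": 0, "ay": 0, "az": 0},
    {"dx": -20, "dy": -115, "dz": 0, "ax": 0, "ay": 0, "az": 0},
    {"dx": -27, "dy": -155, "dz": 0, "ax": 0, "ay": 0, "az": 0},
    {"dx": -34, "dy": -195, "dz": 0, "ax": 0, "ay": 0, "az": 0},
    {"dx": -41, "dy": -235, "dz": 0, "ax": 0, "ay": 0, "az": 0},
    {"dx": -48, "dy": -272, "dz": 0, "ax": 0, "ay": 0, "az": 0},
    {"dx": -54, "dy": -305, "dz": 0, "ax": 0, "ay": 0, "az": 0},
    {"dx": -59, "dy": -330, "dz": 0, "ax": 0, "ay": 0, "az": 0},
    {"dx": -60, "dy": -343, "dz": 0, "ax": 0, "ay": 0, "az": 0}
  ]
}}

```text
clock: 28.45
position: [0.5149, -0.2987, 0.1785]
orientation: [0.033, 0.999, -0.001, -0.003]
contact_force: [-0.3, 0.9, -7.6]
finger_gap: 0.386
finger_force: 61.7
```

```bash
python3 -c "
from h import *
c=cap('wrist','w8.png')
go([(*box(0,.037),.0345,BY)]);print(arm.get_state()['finger_gap'])"
```

```text
(np.float64(0.5192556005442275), np.float64(-0.29856881715697586), 0.0345) d [ -5.    1.9 144.1] a [-0.0035 -0.0049 -0.0047]
0.3825523805122842
```

View pics/w8.png

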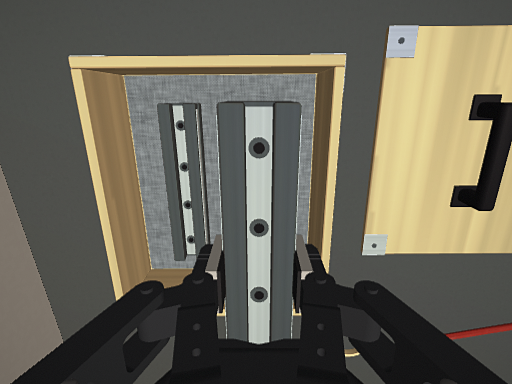

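Rail 2 is straight over the free right half; rail 1 lies flat at (182,180). Lowering.

Emit:
{"op": "step_arm", "data": {
  "rows": [
    {"dx": -2, "dy": 1, "dz": 8, "ax": -0.003, "ay": -0.005, "az": -0.005},
    {"dx": -5, "dy": 1, "dz": 25, "ax": -0.003, "ay": -0.005, "az": -0.005},
    {"dx": -5, "dy": 1, "dz": 46, "ax": -0.003, "ay": -0.005, "az": -0.005},
    {"dx": -5, "dy": 1, "dz": 68, "ax": -0.003, "ay": -0.005, "az": -0.005},
    {"dx": -5, "dy": 1, "dz": 90, "ax": -0.003, "ay": -0.005, "az": -0.005},
    {"dx": -5, "dy": 1, "dz": 108, "ax": -0.003, "ay": -0.005, "az": -0.005},
    {"dx": -5, "dy": 1, "dz": 122, "ax": -0.003, "ay": -0.005, "az": -0.005},
    {"dx": -5, "dy": 1, "dz": 132, "ax": -0.003, "ay": -0.005, "az": -0.005},
    {"dx": -5, "dy": 1, "dz": 139, "ax": -0.003, "ay": -0.005, "az": -0.005},
    {"dx": -5, "dy": 1, "dz": 142, "ax": -0.003, "ay": -0.005, "az": -0.005}
  ]
}}

```text
clock: 29.5
position: [0.5211, -0.2962, 0.0381]
orientation: [0.029, 1.0, -0.0, 0.001]
contact_force: [-0.3, -1.1, -5.8]
finger_gap: 0.388
finger_force: 61.5
```

Emit:
{"op": "step_arm", "data": {
  "rows": [
    {"dx": 0, "dy": 0, "dz": 0.5, "ax": 0, "ay": 0, "az": 0},
    {"dx": 0, "dy": 0, "dz": 1, "ax": 0, "ay": 0, "az": 0},
    {"dx": 0, "dy": 0, "dz": 1.5, "ax": 0, "ay": 0, "az": 0},
    {"dx": 0, "dy": 0, "dz": 2, "ax": 0, "ay": 0, "az": 0},
    {"dx": 0, "dy": 0, "dz": 2.5, "ax": 0, "ay": 0, "az": 0},
    {"dx": 0, "dy": 0, "dz": 3, "ax": 0, "ay": 0, "az": 0},
    {"dx": 0, "dy": 0, "dz": 3, "ax": 0, "ay": 0, "az": 0},
    {"dx": 0, "dy": 0, "dz": 3, "ax": 0, "ay": 0, "az": 0},
    {"dx": 0, "dy": 0, "dz": 3, "ax": 0, "ay": 0, "az": 0},
    {"dx": 0, "dy": 0, "dz": 3, "ax": 0, "ay": 0, "az": 0}
  ]
}}

```text
clock: 30.5
position: [0.5214, -0.2969, 0.0357]
orientation: [0.029, 1.0, -0.001, 0.002]
contact_force: [-0.6, -5.8, -4.0]
finger_gap: 0.384
finger_force: 61.9
```

Emit:
{"op": "step_arm", "data": {
  "rows": [
    {"dx": 0, "dy": 0, "dz": 0.5, "ax": 0, "ay": 0, "az": 0},
    {"dx": 0, "dy": 0, "dz": 1, "ax": 0, "ay": 0, "az": 0},
    {"dx": 0, "dy": 0, "dz": 1.5, "ax": 0, "ay": 0, "az": 0},
    {"dx": 0, "dy": 0, "dz": 2, "ax": 0, "ay": 0, "az": 0},
    {"dx": 0, "dy": 0, "dz": 2, "ax": 0, "ay": 0, "az": 0},
    {"dx": 0, "dy": 0, "dz": 2, "ax": 0, "ay": 0, "az": 0},
    {"dx": 0, "dy": 0, "dz": 2, "ax": 0, "ay": 0, "az": 0},
    {"dx": 0, "dy": 0, "dz": 2, "ax": 0, "ay": 0, "az": 0},
    {"dx": 0, "dy": 0, "dz": 2, "ax": 0, "ay": 0, "az": 0},
    {"dx": 0, "dy": 0, "dz": 2, "ax": 0, "ay": 0, "az": 0}
  ]
}}

```text
clock: 31.5
position: [0.5215, -0.2975, 0.034]
orientation: [0.029, 1.0, -0.001, 0.002]
contact_force: [-0.7, -7.0, -2.7]
finger_gap: 0.386
finger_force: 62.2
```

Emit:
{"op": "step_arm", "data": {
  "rows": [
    {"dx": 0, "dy": 0, "dz": 1, "ax": 0, "ay": 0, "az": 0},
    {"dx": 0, "dy": 0, "dz": 1, "ax": 0, "ay": 0, "az": 0},
    {"dx": 0, "dy": 0, "dz": 1, "ax": 0, "ay": 0, "az": 0},
    {"dx": 0, "dy": 0, "dz": 1, "ax": 0, "ay": 0, "az": 0},
    {"dx": 0, "dy": 0, "dz": -4, "ax": 0, "ay": 0, "az": 0},
    {"dx": 0, "dy": 0, "dz": -20, "ax": 0, "ay": 0, "az": 0},
    {"dx": 0, "dy": 0, "dz": -45, "ax": 0, "ay": 0, "az": 0},
    {"dx": 0, "dy": 0, "dz": -80, "ax": 0, "ay": 0, "az": 0},
    {"dx": 0, "dy": 0, "dz": -115, "ax": 0, "ay": 0, "az": 0},
    {"dx": 0, "dy": 0, "dz": -145, "ax": 0, "ay": 0, "az": 0}
  ],
  "claw": -0.25
}}

```text
clock: 32.5
position: [0.5212, -0.2957, 0.1811]
orientation: [0.029, 1.0, -0.001, 0.002]
contact_force: [0.1, 0.3, -0.6]
finger_gap: 0.625
finger_force: 0.0
```

```bash
python3 -c "
from h import *
c=cap('wrist','w9.png')
go([(.45,-.03,.18,0),(.4331,.1834,.18,.008)])"
```

```text
(0.45, -0.03, 0.18) d [ 88.2 262.5   3.8] a [-0.006   0.0116 -0.0573]
(0.4331, 0.1834, 0.18) d [ 16.9 213.4   0. ] a [ 0.     0.    -0.008]
```

View pics/w9.png

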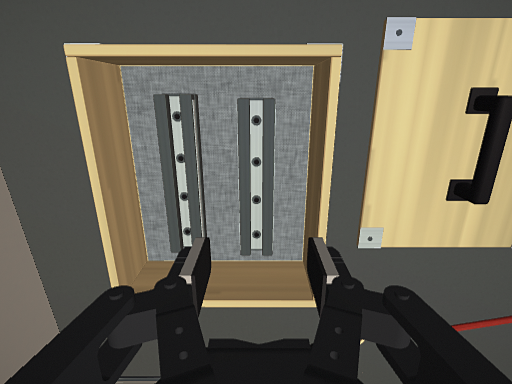

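Both rails lie flat: rail 2 corners (237,98), (275,98), (272,255), (240,255); rail 1's top face (155,96), (193,95), (203,248), (171,251); box rim near corners (65,45), (342,44).

```bash
python3 -c "
from h import *
c=load('w9.png')
for n,P in dict(r2=[(237,98),(275,98),(272,255),(240,255)],r1=[(155,96),(193,95),(203,248),(171,251)]).items():
  q=np.array([px2w(c,p,.038) for p in P]);d=q[2]+q[3]-q[0]-q[1];print(n,q.mean(0),np.linalg.norm(d)/2,np.arctan2(d[1],d[0]))
print([px2w(c,p,.078) for p in [(65,45),(342,44)]],box(-.115,-.1),box(-.115,.1))
"
```

```text
r2 [ 0.52365155 -0.29978554] 0.1592927601142891 -0.06104365143915965
r1 [ 0.51506271 -0.37219066] 0.15476008078713321 -0.06501969906719807
[array([ 0.39972541, -0.4282368 ]), array([ 0.41056464, -0.23118703])] [ 0.39611767 -0.42830336] [ 0.40831011 -0.22867534]
```

Emit:
{"op": "step_arm", "data": {
  "rows": [
    {"dx": 5, "dy": 15, "dz": 0, "ax": 0, "ay": 0, "az": 0},
    {"dx": 14, "dy": 42, "dz": 1, "ax": 0, "ay": 0.002, "az": -0.01},
    {"dx": 26, "dy": 78, "dz": 2, "ax": 0, "ay": 0.004, "az": -0.02},
    {"dx": 38, "dy": 114, "dz": 2, "ax": 0, "ay": 0.006, "az": -0.03},
    {"dx": 50, "dy": 150, "dz": 3, "ax": 0, "ay": 0.008, "az": -0.04},
    {"dx": 62, "dy": 185, "dz": 3, "ax": 0, "ay": 0.01, "az": -0.05},
    {"dx": 73, "dy": 217, "dz": 4, "ax": 0, "ay": 0.01, "az": -0.057},
    {"dx": 81, "dy": 242, "dz": 4, "ax": 0, "ay": 0.01, "az": -0.057},
    {"dx": 86, "dy": 257, "dz": 4, "ax": 0, "ay": 0.01, "az": -0.057},
    {"dx": 88, "dy": 262, "dz": 4, "ax": 0, "ay": 0.01, "az": -0.057}
  ],
  "claw": -1
}}

```text
clock: 33.55
position: [0.4476, -0.0277, 0.1746]
orientation: [-0.001, 1.0, 0.0, -0.003]
contact_force: [-0.5, -0.4, 0.8]
finger_gap: 0.995
finger_force: 0.0
```

Emit:
{"op": "step_arm", "data": {
  "rows": [
    {"dx": 1, "dy": 14, "dz": 0, "ax": 0, "ay": 0, "az": 0},
    {"dx": 3, "dy": 40, "dz": 0, "ax": 0, "ay": 0, "az": 0},
    {"dx": 6, "dy": 72, "dz": 0, "ax": 0, "ay": 0, "az": 0},
    {"dx": 8, "dy": 104, "dz": 0, "ax": 0, "ay": 0, "az": -0.008},
    {"dx": 11, "dy": 136, "dz": 0, "ax": 0, "ay": 0, "az": -0.008},
    {"dx": 13, "dy": 165, "dz": 0, "ax": 0, "ay": 0, "az": -0.008},
    {"dx": 15, "dy": 188, "dz": 0, "ax": 0, "ay": 0, "az": -0.008},
    {"dx": 16, "dy": 204, "dz": 0, "ax": 0, "ay": 0, "az": -0.008},
    {"dx": 17, "dy": 211, "dz": 0, "ax": 0, "ay": 0, "az": -0.008},
    {"dx": 17, "dy": 213, "dz": 0, "ax": 0, "ay": 0, "az": -0.008}
  ]
}}

```text
clock: 34.55
position: [0.4313, 0.1838, 0.1742]
orientation: [-0.004, 1.0, -0.0, -0.004]
contact_force: [-0.8, 0.2, 0.2]
finger_gap: 1.001
finger_force: 0.0
```

```bash
python3 -c "
from h import *
c=cap('wrist','w10.png')
go([(.4331,.1834,.03,.008)])"
```

```text
(0.4331, 0.1834, 0.03) d [ -2.8  -0.2 144.1] a [-0.     -0.0073 -0.0005]
```

View pics/w10.png

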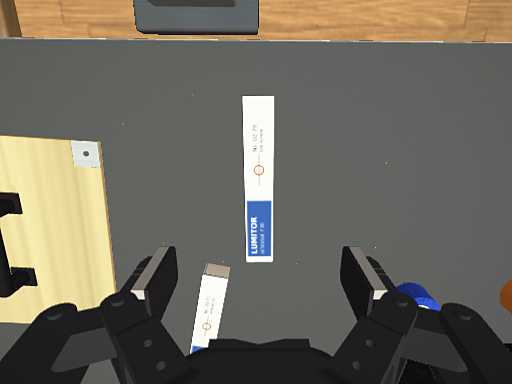

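Carton centred, corners (243,96), (275,96), (273,262), (246,262); a clean grasp.

```bash
python3 -c "
from h import *
c=load('w10.png')
q=np.array([px2w(c,p,.026) for p in [(243,96),(275,96),(273,262),(246,262)]]);d=q[2]+q[3]-q[0]-q[1];w=np.arctan2(d[1],d[0]);m=q.mean(0);print(m,np.linalg.norm(d)/2,w)
go([(*m,.023,w)])
"
```

```text
[0.43695465 0.18324064] 0.1721518140008481 0.010911828683045778
(np.float64(0.4369546528842283), np.float64(0.18324064075442523), 0.023) d [ -6.7  -0.3 151.1] a [-0.     -0.0073 -0.0034]
```

Emit:
{"op": "step_arm", "data": {
  "rows": [
    {"dx": -2, "dy": 0, "dz": 12, "ax": 0, "ay": -0.003, "az": -0.002},
    {"dx": -5, "dy": 0, "dz": 34, "ax": 0, "ay": -0.007, "az": -0.002},
    {"dx": -5, "dy": 0, "dz": 58, "ax": 0, "ay": -0.007, "az": -0.002},
    {"dx": -5, "dy": 0, "dz": 82, "ax": 0, "ay": -0.007, "az": -0.002},
    {"dx": -5, "dy": 0, "dz": 104, "ax": 0, "ay": -0.007, "az": -0.002},
    {"dx": -5, "dy": 0, "dz": 122, "ax": 0, "ay": -0.007, "az": -0.002},
    {"dx": -5, "dy": 0, "dz": 136, "ax": 0, "ay": -0.007, "az": -0.002},
    {"dx": -5, "dy": 0, "dz": 145, "ax": 0, "ay": -0.007, "az": -0.002},
    {"dx": -5, "dy": 0, "dz": 150, "ax": 0, "ay": -0.007, "az": -0.002},
    {"dx": -5, "dy": 0, "dz": 151, "ax": 0, "ay": -0.007, "az": -0.002}
  ]
}}

```text
clock: 35.6
position: [0.4351, 0.1832, 0.0228]
orientation: [-0.004, 1.0, -0.0, -0.0]
contact_force: [0.3, 0.4, -0.5]
finger_gap: 0.999
finger_force: 0.0
```

Emit:
{"op": "step_arm", "data": {
  "rows": [
    {"dx": 0, "dy": 0, "dz": 0, "ax": 0, "ay": 0, "az": 0},
    {"dx": 0, "dy": 0, "dz": 0, "ax": 0, "ay": 0, "az": 0},
    {"dx": 0, "dy": 0, "dz": 0, "ax": 0, "ay": 0, "az": 0},
    {"dx": 0, "dy": 0, "dz": 0, "ax": 0, "ay": 0, "az": 0},
    {"dx": 0, "dy": 0, "dz": 0, "ax": 0, "ay": 0, "az": 0},
    {"dx": 0, "dy": 0, "dz": 0, "ax": 0, "ay": 0, "az": 0},
    {"dx": 0, "dy": 0, "dz": 0, "ax": 0, "ay": 0, "az": 0},
    {"dx": 0, "dy": 0, "dz": 0, "ax": 0, "ay": 0, "az": 0},
    {"dx": 0, "dy": 0, "dz": 0, "ax": 0, "ay": 0, "az": 0},
    {"dx": 0, "dy": 0, "dz": 0, "ax": 0, "ay": 0, "az": 0}
  ],
  "claw": 1
}}

```text
clock: 36.6
position: [0.4354, 0.1837, 0.0236]
orientation: [-0.005, 1.0, 0.0, 0.0]
contact_force: [-0.5, 0.6, 5.7]
finger_gap: 0.325
finger_force: 60.8
```

```bash
python3 -c "
from h import *
print(arm.get_state()['position'])
go([(.435,.183,.19,.01),(.49,-.08,.19,-.063),(.5165,-.3732,.19,-.063)])
"
```

```text
[0.43537461 0.18373735 0.02361943]
(0.435, 0.183, 0.19) d [   0.3   -0.7 -166.4] a [ 0.0002  0.0006 -0.0007]
(0.49, -0.08, 0.19) d [ -52.4 -263.5    0. ] a [0.    0.    0.073]
(0.5165, -0.3732, 0.19) d [ -44.9 -290.9    0. ] a [0. 0. 0.]
```

Emit:
{"op": "step_arm", "data": {
  "rows": [
    {"dx": 0, "dy": 0, "dz": -3, "ax": 0, "ay": 0, "az": 0},
    {"dx": 0, "dy": 0, "dz": -12, "ax": 0, "ay": 0, "az": 0},
    {"dx": 0, "dy": 0, "dz": -28, "ax": 0, "ay": 0, "az": 0},
    {"dx": 0, "dy": 0, "dz": -48, "ax": 0, "ay": 0, "az": 0},
    {"dx": 0, "dy": 0, "dz": -72, "ax": 0, "ay": 0, "az": 0},
    {"dx": 0, "dy": 0, "dz": -96, "ax": 0, "ay": 0, "az": 0},
    {"dx": 0, "dy": 0, "dz": -120, "ax": 0, "ay": 0, "az": 0},
    {"dx": 0, "dy": 0, "dz": -142, "ax": 0, "ay": 0, "az": 0},
    {"dx": 0, "dy": 0, "dz": -158, "ax": 0, "ay": 0, "az": 0},
    {"dx": 0, "dy": 0, "dz": -166, "ax": 0, "ay": 0, "az": 0}
  ]
}}

```text
clock: 37.6
position: [0.4354, 0.1837, 0.1909]
orientation: [-0.005, 1.0, 0.0, 0.001]
contact_force: [0.3, 0.8, -1.3]
finger_gap: 0.328
finger_force: 60.0
```

Emit:
{"op": "step_arm", "data": {
  "rows": [
    {"dx": -3, "dy": -15, "dz": 0, "ax": 0, "ay": 0, "az": 0},
    {"dx": -8, "dy": -40, "dz": 0, "ax": 0, "ay": 0, "az": 0.01},
    {"dx": -14, "dy": -70, "dz": 0, "ax": 0, "ay": 0, "az": 0.02},
    {"dx": -20, "dy": -102, "dz": 0, "ax": 0, "ay": 0, "az": 0.03},
    {"dx": -27, "dy": -134, "dz": 0, "ax": 0, "ay": 0, "az": 0.04},
    {"dx": -33, "dy": -166, "dz": 0, "ax": 0, "ay": 0, "az": 0.05},
    {"dx": -39, "dy": -198, "dz": 0, "ax": 0, "ay": 0, "az": 0.06},
    {"dx": -45, "dy": -227, "dz": 0, "ax": 0, "ay": 0, "az": 0.07},
    {"dx": -50, "dy": -250, "dz": 0, "ax": 0, "ay": 0, "az": 0.073},
    {"dx": -52, "dy": -263, "dz": 0, "ax": 0, "ay": 0, "az": 0.073}
  ]
}}

```text
clock: 38.6
position: [0.4895, -0.0806, 0.1887]
orientation: [0.033, 0.999, -0.0, -0.001]
contact_force: [-0.0, -0.6, -0.1]
finger_gap: 0.324
finger_force: 60.0
```

Emit:
{"op": "step_arm", "data": {
  "rows": [
    {"dx": -4, "dy": -28, "dz": 0, "ax": 0, "ay": 0, "az": 0},
    {"dx": -9, "dy": -60, "dz": 0, "ax": 0, "ay": 0, "az": 0},
    {"dx": -15, "dy": -95, "dz": 0, "ax": 0, "ay": 0, "az": 0},
    {"dx": -20, "dy": -130, "dz": 0, "ax": 0, "ay": 0, "az": 0},
    {"dx": -26, "dy": -165, "dz": 0, "ax": 0, "ay": 0, "az": 0},
    {"dx": -31, "dy": -200, "dz": 0, "ax": 0, "ay": 0, "az": 0},
    {"dx": -37, "dy": -235, "dz": 0, "ax": 0, "ay": 0, "az": 0},
    {"dx": -41, "dy": -265, "dz": 0, "ax": 0, "ay": 0, "az": 0},
    {"dx": -44, "dy": -284, "dz": 0, "ax": 0, "ay": 0, "az": 0},
    {"dx": -45, "dy": -291, "dz": 0, "ax": 0, "ay": 0, "az": 0}
  ]
}}

```text
clock: 39.6
position: [0.5156, -0.3734, 0.1882]
orientation: [0.033, 0.999, 0.0, -0.001]
contact_force: [0.9, 1.0, -1.1]
finger_gap: 0.323
finger_force: 60.0
```

```bash
python3 -c "
from h import *
s=arm.get_state();print(s['position'],s['finger_gap'])
go([(.5165,-.3732,.066,-.063)])
"
```

```text
[ 0.51557049 -0.37340401  0.18824909] 0.32293054920960035
(0.5165, -0.3732, 0.066) d [ -1.1   0.2 122.2] a [ 0.0005 -0.0013 -0.0021]
```

Emit:
{"op": "step_arm", "data": {
  "rows": [
    {"dx": -1, "dy": 0, "dz": 8, "ax": 0, "ay": 0, "az": -0.002},
    {"dx": -1, "dy": 0, "dz": 24, "ax": 0, "ay": 0, "az": -0.002},
    {"dx": -1, "dy": 0, "dz": 42, "ax": 0, "ay": 0, "az": -0.002},
    {"dx": -1, "dy": 0, "dz": 60, "ax": 0, "ay": 0, "az": -0.002},
    {"dx": -1, "dy": 0, "dz": 78, "ax": 0, "ay": 0, "az": -0.002},
    {"dx": -1, "dy": 0, "dz": 94, "ax": 0, "ay": 0, "az": -0.002},
    {"dx": -1, "dy": 0, "dz": 106, "ax": 0, "ay": 0, "az": -0.002},
    {"dx": -1, "dy": 0, "dz": 115, "ax": 0, "ay": 0, "az": -0.002},
    {"dx": -1, "dy": 0, "dz": 120, "ax": 0, "ay": 0, "az": -0.002},
    {"dx": -1, "dy": 0, "dz": 122, "ax": 0, "ay": 0, "az": -0.002}
  ]
}}

```text
clock: 40.6
position: [0.5168, -0.372, 0.0667]
orientation: [0.031, 1.0, 0.0, -0.0]
contact_force: [-0.1, -0.8, 0.1]
finger_gap: 0.326
finger_force: 60.0
```

Emit:
{"op": "step_arm", "data": {
  "rows": [
    {"dx": 0, "dy": 0, "dz": 0.5, "ax": 0, "ay": 0, "az": 0},
    {"dx": 0, "dy": 0, "dz": 1, "ax": 0, "ay": 0, "az": 0},
    {"dx": 0, "dy": 0, "dz": 1.5, "ax": 0, "ay": 0, "az": 0},
    {"dx": 0, "dy": 0, "dz": 2, "ax": 0, "ay": 0, "az": 0},
    {"dx": 0, "dy": 0, "dz": 2.5, "ax": 0, "ay": 0, "az": 0},
    {"dx": 0, "dy": 0, "dz": 3, "ax": 0, "ay": 0, "az": 0},
    {"dx": 0, "dy": 0, "dz": 3.5, "ax": 0, "ay": 0, "az": 0},
    {"dx": 0, "dy": 0, "dz": 3.5, "ax": 0, "ay": 0, "az": 0},
    {"dx": 0, "dy": 0, "dz": 3.5, "ax": 0, "ay": 0, "az": 0},
    {"dx": 0, "dy": 0, "dz": 3.5, "ax": 0, "ay": 0, "az": 0}
  ]
}}

```text
clock: 41.6
position: [0.5168, -0.3723, 0.0635]
orientation: [0.031, 1.0, -0.0, -0.0]
contact_force: [-0.7, -0.5, -1.1]
finger_gap: 0.323
finger_force: 60.0
```

Emit:
{"op": "step_arm", "data": {
  "rows": [
    {"dx": 0, "dy": 0, "dz": 0.3, "ax": 0, "ay": 0, "az": 0},
    {"dx": 0, "dy": -0.5, "dz": 0.6, "ax": 0, "ay": 0, "az": 0},
    {"dx": 0, "dy": -0.5, "dz": 0.9, "ax": 0, "ay": 0, "az": 0},
    {"dx": 0, "dy": -0.5, "dz": 1.2, "ax": 0, "ay": 0, "az": 0},
    {"dx": 0, "dy": -0.5, "dz": 1.5, "ax": 0, "ay": 0, "az": 0},
    {"dx": 0, "dy": -0.5, "dz": 1.8, "ax": 0, "ay": 0, "az": 0},
    {"dx": 0, "dy": -0.5, "dz": 2, "ax": 0, "ay": 0, "az": 0},
    {"dx": 0, "dy": -0.5, "dz": 2, "ax": 0, "ay": 0, "az": 0},
    {"dx": 0, "dy": -0.5, "dz": 2, "ax": 0, "ay": 0, "az": 0},
    {"dx": 0, "dy": -0.5, "dz": 2, "ax": 0, "ay": 0, "az": 0}
  ]
}}

```text
clock: 42.6
position: [0.5168, -0.3728, 0.0617]
orientation: [0.031, 1.0, -0.0, -0.0]
contact_force: [-1.1, 0.3, 1.8]
finger_gap: 0.324
finger_force: 60.3
```

Emit:
{"op": "step_arm", "data": {
  "rows": [
    {"dx": 0, "dy": 0, "dz": 0, "ax": 0, "ay": 0, "az": 0},
    {"dx": 0, "dy": 0, "dz": 0, "ax": 0, "ay": 0, "az": 0},
    {"dx": 0, "dy": 0, "dz": 0, "ax": 0, "ay": 0, "az": 0},
    {"dx": 0, "dy": 0, "dz": 0, "ax": 0, "ay": 0, "az": 0},
    {"dx": 0, "dy": 0, "dz": -4, "ax": 0, "ay": 0, "az": 0},
    {"dx": 0, "dy": 0, "dz": -15, "ax": 0, "ay": 0, "az": 0},
    {"dx": 0, "dy": 0, "dz": -35, "ax": 0, "ay": 0, "az": 0},
    {"dx": 0, "dy": 0, "dz": -65, "ax": 0, "ay": 0, "az": 0},
    {"dx": 0, "dy": 0, "dz": -95, "ax": 0, "ay": 0, "az": 0},
    {"dx": 0, "dy": 0, "dz": -120, "ax": 0, "ay": 0, "az": 0}
  ],
  "claw": -0.25
}}

```text
clock: 43.6
position: [0.5171, -0.373, 0.1845]
orientation: [0.031, 1.0, -0.001, 0.001]
contact_force: [0.1, -0.2, 0.4]
finger_gap: 0.626
finger_force: 0.0
```

```bash
python3 -c "
from h import *
c=cap('wrist','w11.png')
go([(.56,-.06,.18,-.17),(.624,.118,.18,-.1715)])"
```

```text
(0.56, -0.06, 0.18) d [-22.  316.2   7.3] a [-0.0058  0.0072  0.1083]
(0.624, 0.118, 0.18) d [-33.  186.3   0. ] a [0.     0.     0.0015]
```

View pics/w11.png

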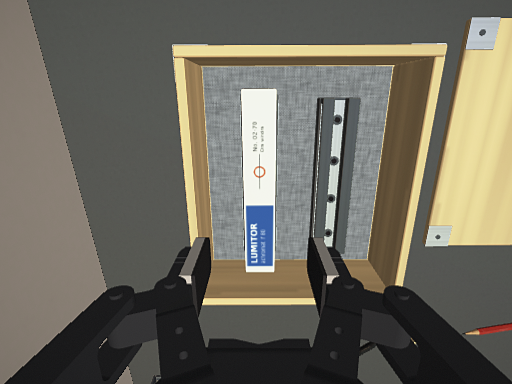

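The carton lies on rail 1 (259,180), level and covering it. That was my last allowed picture, so from here I measure with image code.

Emit:
{"op": "step_arm", "data": {
  "rows": [
    {"dx": -1, "dy": 15, "dz": 1, "ax": 0, "ay": 0.007, "az": 0.01},
    {"dx": -3, "dy": 45, "dz": 2, "ax": 0, "ay": 0.007, "az": 0.02},
    {"dx": -6, "dy": 85, "dz": 3, "ax": 0, "ay": 0.007, "az": 0.035},
    {"dx": -9, "dy": 127, "dz": 4, "ax": 0, "ay": 0.007, "az": 0.05},
    {"dx": -12, "dy": 169, "dz": 5, "ax": 0, "ay": 0.007, "az": 0.065},
    {"dx": -15, "dy": 211, "dz": 6, "ax": 0, "ay": 0.007, "az": 0.08},
    {"dx": -18, "dy": 250, "dz": 7, "ax": 0, "ay": 0.007, "az": 0.095},
    {"dx": -20, "dy": 285, "dz": 7, "ax": 0, "ay": 0.007, "az": 0.108},
    {"dx": -22, "dy": 308, "dz": 7, "ax": 0, "ay": 0.007, "az": 0.108},
    {"dx": -22, "dy": 316, "dz": 7, "ax": 0, "ay": 0.007, "az": 0.108}
  ],
  "claw": -1
}}

```text
clock: 44.65
position: [0.5586, -0.0565, 0.1753]
orientation: [0.083, 0.997, 0.0, -0.003]
contact_force: [-0.1, -0.6, 0.0]
finger_gap: 0.998
finger_force: 0.0
```

Emit:
{"op": "step_arm", "data": {
  "rows": [
    {"dx": -2, "dy": 13, "dz": 0, "ax": 0, "ay": 0, "az": 0},
    {"dx": -6, "dy": 36, "dz": 0, "ax": 0, "ay": 0, "az": 0},
    {"dx": -11, "dy": 64, "dz": 0, "ax": 0, "ay": 0, "az": 0},
    {"dx": -16, "dy": 92, "dz": 0, "ax": 0, "ay": 0, "az": 0},
    {"dx": -21, "dy": 120, "dz": 0, "ax": 0, "ay": 0, "az": 0},
    {"dx": -26, "dy": 146, "dz": 0, "ax": 0, "ay": 0, "az": 0},
    {"dx": -29, "dy": 166, "dz": 0, "ax": 0, "ay": 0, "az": 0},
    {"dx": -32, "dy": 179, "dz": 0, "ax": 0, "ay": 0, "az": 0},
    {"dx": -33, "dy": 185, "dz": 0, "ax": 0, "ay": 0, "az": 0},
    {"dx": -33, "dy": 186, "dz": 0, "ax": 0, "ay": 0, "az": 0}
  ]
}}

```text
clock: 45.65
position: [0.6224, 0.1188, 0.174]
orientation: [0.085, 0.996, -0.0, -0.004]
contact_force: [-0.3, 0.6, -1.4]
finger_gap: 1.001
finger_force: 0.0
```

```bash
cat >> h.py <<'E'
def carton(c,z,test=None):
    im=c['img'].astype(int); b,g,r=im[...,0],im[...,1],im[...,2]
    white=(im.min(2)>185); blue=(b>120)&(b-r>50)
    m=((white|blue)*255).astype(np.uint8); m=cv2.morphologyEx(m,cv2.MORPH_CLOSE,np.ones((5,5)))
    cs,_=cv2.findContours(m,cv2.RETR_EXTERNAL,cv2.CHAIN_APPROX_NONE)
    for k in cs:
        if cv2.contourArea(k)<500: continue
        (u,v),(a,h),t=cv2.minAreaRect(k); p=cv2.boxPoints(((u,v),(a,h),t)); q=np.array([px2w(c,x,z) for x in p])
        e=[np.linalg.norm(q[1]-q[0]),np.linalg.norm(q[2]-q[1])]; d=(q[1]-q[0]+q[2]-q[3]) if e[0]>e[1] else (q[2]-q[1]+q[3]-q[0])
        if d[0]<0: d=-d
        print(np.round(q.mean(0),4),np.round(e,3),'yaw',round(np.arctan2(d[1],d[0]),3),'px',np.round((u,v)))
E
python3 -c "
from h import *
print('old: expect .437,.183');carton(load('w10.png'),.026)
c=cap('wrist','w12.png');carton(c,.026)
go([(.624,.118,.023,-.1715)])"
```

```text
old: expect .437,.183
[0.5987 0.1243] [0.115 0.028] yaw -0.181 px [208. 316.]
[0.4048 0.0154] [0.027 0.027] yaw -0.18 px [ 85. 154.]
[0.4363 0.182 ] [0.027 0.171] yaw 0.007 px [258. 178.]
[0.6087 0.0025] [0.025 0.027] yaw -0.059 px [142. 187.]
[0.6266 0.1191] [0.171 0.027] yaw -0.184 px [261. 177.]
(0.624, 0.118, 0.023) d [-3.00e+00 -1.00e-01  1.51e+02] a [-0.0009 -0.0078  0.0013]
```

Emit:
{"op": "step_arm", "data": {
  "rows": [
    {"dx": -2, "dy": 0, "dz": 12, "ax": 0, "ay": -0.003, "az": 0.004},
    {"dx": -4, "dy": 0.5, "dz": 34, "ax": 0, "ay": -0.008, "az": 0.004},
    {"dx": -4, "dy": 0.5, "dz": 58, "ax": 0, "ay": -0.008, "az": 0.004},
    {"dx": -4, "dy": 0.5, "dz": 82, "ax": 0, "ay": -0.008, "az": 0.004},
    {"dx": -4, "dy": 0.5, "dz": 104, "ax": 0, "ay": -0.008, "az": 0.004},
    {"dx": -4, "dy": 0.5, "dz": 122, "ax": 0, "ay": -0.008, "az": 0.004},
    {"dx": -4, "dy": 0.5, "dz": 136, "ax": 0, "ay": -0.008, "az": 0.004},
    {"dx": -4, "dy": 0.5, "dz": 145, "ax": 0, "ay": -0.008, "az": 0.004},
    {"dx": -4, "dy": 0.5, "dz": 150, "ax": 0, "ay": -0.008, "az": 0.004},
    {"dx": -4, "dy": 0.5, "dz": 151, "ax": 0, "ay": -0.008, "az": 0.004}
  ]
}}

```text
clock: 46.7
position: [0.6251, 0.1188, 0.0228]
orientation: [0.087, 0.996, -0.0, 0.0]
contact_force: [-0.5, 0.1, -0.5]
finger_gap: 1.0
finger_force: 0.0
```

Emit:
{"op": "step_arm", "data": {
  "rows": [
    {"dx": 0, "dy": 0, "dz": 0, "ax": 0, "ay": 0, "az": 0},
    {"dx": 0, "dy": 0, "dz": 0, "ax": 0, "ay": 0, "az": 0},
    {"dx": 0, "dy": 0, "dz": 0, "ax": 0, "ay": 0, "az": 0},
    {"dx": 0, "dy": 0, "dz": 0, "ax": 0, "ay": 0, "az": 0},
    {"dx": 0, "dy": 0, "dz": 0, "ax": 0, "ay": 0, "az": 0},
    {"dx": 0, "dy": 0, "dz": 0, "ax": 0, "ay": 0, "az": 0},
    {"dx": 0, "dy": 0, "dz": 0, "ax": 0, "ay": 0, "az": 0},
    {"dx": 0, "dy": 0, "dz": 0, "ax": 0, "ay": 0, "az": 0},
    {"dx": 0, "dy": 0, "dz": 0, "ax": 0, "ay": 0, "az": 0},
    {"dx": 0, "dy": 0, "dz": 0, "ax": 0, "ay": 0, "az": 0}
  ],
  "claw": 1
}}

```text
clock: 47.7
position: [0.6257, 0.119, 0.0239]
orientation: [0.087, 0.996, -0.0, 0.001]
contact_force: [-0.5, 0.3, 6.4]
finger_gap: 0.329
finger_force: 61.5
```

```bash
python3 -c "
from h import *
print(arm.get_state()['position'])
go([(.626,.119,.19,-.175),(.56,-.06,.19,-.065),(.5215,-.2985,.19,-.063)])
"
```

```text
[0.62566944 0.11899001 0.02389248]
(0.626, 0.119, 0.19) d [  -0.6    0.  -166.1] a [-0.0002  0.0019  0.0012]
(0.56, -0.06, 0.19) d [  33.8 -187.8    0. ] a [ 0.    0.   -0.11]
(0.5215, -0.2985, 0.19) d [  22.9 -240.5    0. ] a [ 0.     0.    -0.002]
```

Emit:
{"op": "step_arm", "data": {
  "rows": [
    {"dx": 0, "dy": 0, "dz": -3, "ax": 0, "ay": 0, "az": 0},
    {"dx": 0, "dy": 0, "dz": -12, "ax": 0, "ay": 0, "az": 0},
    {"dx": 0, "dy": 0, "dz": -28, "ax": 0, "ay": 0, "az": 0},
    {"dx": 0, "dy": 0, "dz": -48, "ax": 0, "ay": 0, "az": 0},
    {"dx": 0, "dy": 0, "dz": -72, "ax": 0, "ay": 0, "az": 0},
    {"dx": 0, "dy": 0, "dz": -96, "ax": 0, "ay": 0, "az": 0},
    {"dx": 0, "dy": 0, "dz": -120, "ax": 0, "ay": 0, "az": 0},
    {"dx": 0, "dy": 0, "dz": -142, "ax": 0, "ay": 0, "az": 0},
    {"dx": 0, "dy": 0, "dz": -158, "ax": 0, "ay": 0, "az": 0},
    {"dx": 0, "dy": 0, "dz": -166, "ax": 0, "ay": 0, "az": 0}
  ]
}}

```text
clock: 48.7
position: [0.6255, 0.1191, 0.1912]
orientation: [0.087, 0.996, -0.0, 0.001]
contact_force: [-0.1, 0.8, -0.3]
finger_gap: 0.327
finger_force: 60.7
```

Emit:
{"op": "step_arm", "data": {
  "rows": [
    {"dx": 2, "dy": -10, "dz": 0, "ax": 0, "ay": 0, "az": 0},
    {"dx": 5, "dy": -28, "dz": 0, "ax": 0, "ay": 0, "az": -0.015},
    {"dx": 9, "dy": -50, "dz": 0, "ax": 0, "ay": 0, "az": -0.03},
    {"dx": 13, "dy": -74, "dz": 0, "ax": 0, "ay": 0, "az": -0.045},
    {"dx": 17, "dy": -98, "dz": 0, "ax": 0, "ay": 0, "az": -0.06},
    {"dx": 22, "dy": -122, "dz": 0, "ax": 0, "ay": 0, "az": -0.075},
    {"dx": 26, "dy": -144, "dz": 0, "ax": 0, "ay": 0, "az": -0.09},
    {"dx": 30, "dy": -164, "dz": 0, "ax": 0, "ay": 0, "az": -0.1},
    {"dx": 33, "dy": -180, "dz": 0, "ax": 0, "ay": 0, "az": -0.11},
    {"dx": 34, "dy": -188, "dz": 0, "ax": 0, "ay": 0, "az": -0.112}
  ]
}}

```text
clock: 49.7
position: [0.5576, -0.0618, 0.1881]
orientation: [0.032, 1.0, -0.0, -0.001]
contact_force: [0.3, 0.2, -0.8]
finger_gap: 0.322
finger_force: 60.8
```

Emit:
{"op": "step_arm", "data": {
  "rows": [
    {"dx": 2, "dy": -20, "dz": 0, "ax": 0, "ay": 0, "az": 0},
    {"dx": 4, "dy": -45, "dz": 0, "ax": 0, "ay": 0, "az": 0},
    {"dx": 7, "dy": -75, "dz": 0, "ax": 0, "ay": 0, "az": 0},
    {"dx": 10, "dy": -105, "dz": 0, "ax": 0, "ay": 0, "az": 0},
    {"dx": 13, "dy": -135, "dz": 0, "ax": 0, "ay": 0, "az": 0},
    {"dx": 16, "dy": -165, "dz": 0, "ax": 0, "ay": 0, "az": 0},
    {"dx": 19, "dy": -195, "dz": 0, "ax": 0, "ay": 0, "az": 0},
    {"dx": 21, "dy": -220, "dz": 0, "ax": 0, "ay": 0, "az": 0},
    {"dx": 23, "dy": -235, "dz": 0, "ax": 0, "ay": 0, "az": 0},
    {"dx": 23, "dy": -240, "dz": 0, "ax": 0, "ay": 0, "az": 0}
  ]
}}

```text
clock: 50.7
position: [0.5206, -0.2994, 0.1886]
orientation: [0.032, 0.999, -0.0, -0.0]
contact_force: [-0.2, 0.4, -0.7]
finger_gap: 0.323
finger_force: 60.8
```

```bash
python3 -c "
from h import *
s=arm.get_state();print(s['position'],s['finger_gap'])
go([(.5215,-.2985,.066,-.063)])
"
```

```text
[ 0.52063901 -0.29942595  0.18862356] 0.3234546169124208
(0.5215, -0.2985, 0.066) d [ -0.9   1.  122.6] a [-0.     -0.0005 -0.0005]
```

Emit:
{"op": "step_arm", "data": {
  "rows": [
    {"dx": -1, "dy": 0, "dz": 8, "ax": 0, "ay": 0, "az": 0},
    {"dx": -1, "dy": 0, "dz": 24, "ax": 0, "ay": 0, "az": 0},
    {"dx": -1, "dy": 0, "dz": 42, "ax": 0, "ay": 0, "az": 0},
    {"dx": -1, "dy": 0, "dz": 60, "ax": 0, "ay": 0, "az": 0},
    {"dx": -1, "dy": 0, "dz": 78, "ax": 0, "ay": 0, "az": 0},
    {"dx": -1, "dy": 0, "dz": 94, "ax": 0, "ay": 0, "az": 0},
    {"dx": -1, "dy": 0, "dz": 106, "ax": 0, "ay": 0, "az": 0},
    {"dx": -1, "dy": 0, "dz": 115, "ax": 0, "ay": 0, "az": 0},
    {"dx": -1, "dy": 0, "dz": 120, "ax": 0, "ay": 0, "az": 0},
    {"dx": -1, "dy": 0, "dz": 122, "ax": 0, "ay": 0, "az": 0}
  ]
}}

```text
clock: 51.7
position: [0.5224, -0.2982, 0.067]
orientation: [0.031, 1.0, -0.0, 0.0]
contact_force: [0.6, -0.2, -0.9]
finger_gap: 0.321
finger_force: 60.8
```

Emit:
{"op": "step_arm", "data": {
  "rows": [
    {"dx": 0, "dy": 0, "dz": 0.5, "ax": 0, "ay": 0, "az": 0},
    {"dx": 0, "dy": 0, "dz": 1, "ax": 0, "ay": 0, "az": 0},
    {"dx": 0, "dy": 0, "dz": 1.5, "ax": 0, "ay": 0, "az": 0},
    {"dx": 0, "dy": 0, "dz": 2, "ax": 0, "ay": 0, "az": 0},
    {"dx": 0, "dy": 0, "dz": 2.5, "ax": 0, "ay": 0, "az": 0},
    {"dx": 0, "dy": 0, "dz": 3, "ax": 0, "ay": 0, "az": 0},
    {"dx": 0, "dy": 0, "dz": 3.5, "ax": 0, "ay": 0, "az": 0},
    {"dx": 0, "dy": 0, "dz": 4, "ax": 0, "ay": 0, "az": 0},
    {"dx": 0, "dy": 0, "dz": 4, "ax": 0, "ay": 0, "az": 0},
    {"dx": 0, "dy": 0, "dz": 4, "ax": 0, "ay": 0, "az": 0}
  ]
}}

```text
clock: 52.7
position: [0.5223, -0.2985, 0.0633]
orientation: [0.031, 1.0, -0.0, 0.0]
contact_force: [0.2, -0.1, -0.6]
finger_gap: 0.324
finger_force: 60.8
```

Emit:
{"op": "step_arm", "data": {
  "rows": [
    {"dx": 0, "dy": 0, "dz": 0.3, "ax": 0, "ay": 0, "az": 0},
    {"dx": 0, "dy": 0, "dz": 0.6, "ax": 0, "ay": 0, "az": 0},
    {"dx": 0, "dy": 0, "dz": 0.9, "ax": 0, "ay": 0, "az": 0},
    {"dx": 0, "dy": 0, "dz": 1.2, "ax": 0, "ay": 0, "az": 0},
    {"dx": 0, "dy": 0, "dz": 1.5, "ax": 0, "ay": 0, "az": 0},
    {"dx": 0, "dy": 0, "dz": 1.6, "ax": 0, "ay": 0, "az": 0},
    {"dx": 0, "dy": 0, "dz": 1.6, "ax": 0, "ay": 0, "az": 0},
    {"dx": 0, "dy": 0, "dz": 1.6, "ax": 0, "ay": 0, "az": 0},
    {"dx": 0, "dy": 0, "dz": 1.6, "ax": 0, "ay": 0, "az": 0},
    {"dx": 0, "dy": 0, "dz": 1.6, "ax": 0, "ay": 0, "az": 0}
  ]
}}

```text
clock: 53.7
position: [0.5223, -0.2985, 0.0619]
orientation: [0.031, 1.0, -0.0, 0.0]
contact_force: [-1.9, 0.4, 2.7]
finger_gap: 0.327
finger_force: 61.0
```

Emit:
{"op": "step_arm", "data": {
  "rows": [
    {"dx": 0, "dy": 0, "dz": 0, "ax": 0, "ay": 0, "az": 0},
    {"dx": 0, "dy": 0, "dz": 0, "ax": 0, "ay": 0, "az": 0},
    {"dx": 0, "dy": 0, "dz": 0, "ax": 0, "ay": 0, "az": 0},
    {"dx": 0, "dy": 0, "dz": 0, "ax": 0, "ay": 0, "az": 0},
    {"dx": 0, "dy": 0, "dz": -4, "ax": 0, "ay": 0, "az": 0},
    {"dx": 0, "dy": 0, "dz": -15, "ax": 0, "ay": 0, "az": 0},
    {"dx": 0, "dy": 0, "dz": -35, "ax": 0, "ay": 0, "az": 0},
    {"dx": 0, "dy": 0, "dz": -65, "ax": 0, "ay": 0, "az": 0},
    {"dx": 0, "dy": 0, "dz": -95, "ax": 0, "ay": 0, "az": 0},
    {"dx": 0, "dy": 0, "dz": -125, "ax": 0, "ay": 0, "az": 0}
  ],
  "claw": -0.25
}}

```text
clock: 54.7
position: [0.5223, -0.2984, 0.189]
orientation: [0.031, 1.0, -0.001, 0.001]
contact_force: [1.2, -0.6, -1.3]
finger_gap: 0.625
finger_force: 0.0
```

```bash
python3 -c "
from h import *
print('before (w11)');carton(load('w11.png'),.064)
c=cap('wrist','w13.png');carton(c,.064)
go([(.5,-.0815,.16,-.061),(.5,-.0815,.044,-.061)])"
```

```text
before (w11)
[ 0.5178 -0.3741] [0.031 0.171] yaw -0.062 px [259. 180.]
[ 0.4035 -0.1971] [0.024 0.021] yaw -0.036 px [483.  33.]
[ 0.5238 -0.2981] [0.027 0.171] yaw -0.06 px [260. 180.]
[ 0.5136 -0.3724] [0.028 0.165] yaw -0.038 px [177. 174.]
(0.5, -0.0815, 0.16) d [ 37.9 216.6  33. ] a [-0.0062  0.0088 -0.0006]
(0.5, -0.0815, 0.044) d [  0.   0. 116.] a [0. 0. 0.]
```

```bash
python3 -c "
from h import *
c=load('w13.png');R,_=cv2.Rodrigues(np.array(c['rvec'],float));print(-R.T@np.ravel(c['tvec']),R[2])
go([(.555,-.337,.3,-.061)])"
```

```text
[ 0.44142731 -0.29447518  0.31282719] [ 0.3199651  -0.0207714  -0.94720161]
(0.555, -0.337, 0.3) d [ -33.9  -35.9 -104.8] a [-0.0062  0.0088 -0.0006]
```

Emit:
{"op": "step_arm", "data": {
  "rows": [
    {"dx": -2, "dy": -2, "dz": -6, "ax": -0.006, "ay": 0.009, "az": 0},
    {"dx": -6, "dy": -6, "dz": -18, "ax": -0.006, "ay": 0.009, "az": 0},
    {"dx": -12, "dy": -12, "dz": -36, "ax": -0.006, "ay": 0.009, "az": 0},
    {"dx": -18, "dy": -19, "dz": -55, "ax": -0.006, "ay": 0.009, "az": 0},
    {"dx": -24, "dy": -26, "dz": -74, "ax": -0.006, "ay": 0.009, "az": 0},
    {"dx": -29, "dy": -31, "dz": -90, "ax": -0.006, "ay": 0.009, "az": 0},
    {"dx": -32, "dy": -34, "dz": -100, "ax": -0.006, "ay": 0.009, "az": 0},
    {"dx": -34, "dy": -36, "dz": -105, "ax": -0.006, "ay": 0.009, "az": 0},
    {"dx": -34, "dy": -36, "dz": -105, "ax": -0.006, "ay": 0.009, "az": 0},
    {"dx": -34, "dy": -36, "dz": -105, "ax": -0.006, "ay": 0.009, "az": 0}
  ],
  "claw": -1
}}

```text
clock: 55.75
position: [0.5537, -0.3361, 0.2914]
orientation: [0.031, 1.0, 0.003, -0.005]
contact_force: [-0.2, 0.0, 0.3]
finger_gap: 1.0
finger_force: 0.0
```

```bash
cat >> h.py <<'E'
from scipy.optimize import least_squares
def wood(c,z,x0):
    im=c['img'].astype(int); b,g,r=im[...,0],im[...,1],im[...,2]
    m=((r-b>35)&(r>g)|(im.min(2)>150)).astype(np.uint8)*255
    m=cv2.morphologyEx(m,cv2.MORPH_OPEN,np.ones((3,3)))
    n,l,st,ce=cv2.connectedComponentsWithStats(m); ctr=w2px(c,(*x0[:2],z))[0]
    ks=[k for k in range(1,n) if st[k,4]>3000]; print([(st[k].tolist()) for k in ks])
    k=min(ks,key=lambda k:np.hypot(*(st[k,:2]+st[k,2:4]/2-ctr)))
    cs,_=cv2.findContours((l==k).astype(np.uint8),cv2.RETR_EXTERNAL,cv2.CHAIN_APPROX_NONE)
    h=max(cs,key=cv2.contourArea)[:,0,:].astype(float)
    w=np.array([px2w(c,p,z) for p in h])
    def sd(p):
        d=w-p[:2]; cc,s=np.cos(p[2]),np.sin(p[2]); X=np.abs(d[:,0]*cc+d[:,1]*s)-.115; Y=np.abs(-d[:,0]*s+d[:,1]*cc)-.1
        return np.where(X>Y,X,Y)*1000
    s=least_squares(sd,x0,loss='cauchy',f_scale=1.,x_scale=[.01,.01,.05]); e=np.abs(sd(s.x)); print(np.round(s.x,4),'median mm',np.median(e),(e<2).mean(),len(w)); return s.x
E
python3 -c "
from h import *
c=cap('wrist','w14.png'); s=arm.get_state();print(s['position'])
wood(c,.078,[.517,-.3355,-.061])
print('lid on box w2');wood(load('w2.png'),.086,[.515,-.3345,-.061])
print('top');wood(load('t0.png'),.086,[.515,-.3345,-.061]);wood(load('t6.png'),.016,[.5,-.0815,-.061])
go([(.54,-.0815,.25,-.061)])"
```

```text
[ 0.55364858 -0.33601198  0.29113307]
[[360, 11, 152, 180, 22909], [160, 27, 190, 201, 13914]]
[ 0.5195 -0.3373 -0.0591] median mm 0.6842274787356023 1.0 739
lid on box w2
[[154, 60, 218, 215, 38644]]
[ 0.518  -0.3353 -0.0672] median mm 1.1088990994490429 0.8074866310160428 935
top
[[177, 46, 310, 22, 4028], [0, 66, 84, 96, 3838], [349, 184, 63, 67, 3592], [0, 263, 390, 121, 35737]]
[ 0.5155 -0.3333 -0.0683] median mm 1.2544012834923222 0.7076271186440678 236
[[177, 46, 310, 22, 3944], [0, 69, 84, 93, 3758], [284, 188, 56, 63, 3032], [247, 260, 166, 124, 10213], [0, 263, 307, 121, 30639]]
[ 0.5013 -0.0813 -0.0579] median mm 1.065677926865044 0.8796296296296297 216
(0.54, -0.0815, 0.25) d [ 28.9 252.9  43. ] a [ 0.0062 -0.0097 -0.0007]
```

Emit:
{"op": "step_arm", "data": {
  "rows": [
    {"dx": 2, "dy": 12, "dz": 2, "ax": 0.006, "ay": -0.01, "az": 0},
    {"dx": 4, "dy": 35, "dz": 5, "ax": 0.006, "ay": -0.01, "az": 0},
    {"dx": 8, "dy": 68, "dz": 11, "ax": 0.006, "ay": -0.01, "az": 0},
    {"dx": 12, "dy": 105, "dz": 18, "ax": 0.006, "ay": -0.01, "az": 0},
    {"dx": 16, "dy": 142, "dz": 24, "ax": 0.006, "ay": -0.01, "az": 0},
    {"dx": 20, "dy": 178, "dz": 30, "ax": 0.006, "ay": -0.01, "az": 0},
    {"dx": 24, "dy": 210, "dz": 35, "ax": 0.006, "ay": -0.01, "az": 0},
    {"dx": 27, "dy": 235, "dz": 40, "ax": 0.006, "ay": -0.01, "az": 0},
    {"dx": 29, "dy": 249, "dz": 43, "ax": 0.006, "ay": -0.01, "az": 0},
    {"dx": 29, "dy": 253, "dz": 43, "ax": 0.006, "ay": -0.01, "az": 0}
  ]
}}

```text
clock: 56.8
position: [0.5398, -0.0805, 0.2499]
orientation: [0.03, 1.0, -0.0, 0.0]
contact_force: [0.1, 0.3, 0.2]
finger_gap: 1.0
finger_force: 0.0
```

```bash
python3 -c "
from h import *
c=cap('wrist','w15.png'); s=arm.get_state();print(s['position'])
x=wood(c,.016,[.5,-.0815,-.061])
print('offset TCP-lid ',.5002-x[0],-.0816-x[1])
go([(.5002,-.0815,.12,-.061),(.5002,-.0815,.0445,-.061)])"
```

```text
[ 0.54018431 -0.08103011  0.25022604]
[[165, 27, 181, 192, 29373], [0, 50, 149, 214, 11511]]
[ 0.504  -0.083  -0.0586] median mm 0.7577456206150079 0.995768688293371 709
offset TCP-lid  -0.0037674607585350683 0.0014168527721612617
(0.5002, -0.0815, 0.12) d [ 40.   -2.8 130.2] a [-0.0005  0.0009  0.0004]
(0.5002, -0.0815, 0.0445) d [ 0.   0.  75.5] a [0. 0. 0.]
```

Emit:
{"op": "step_arm", "data": {
  "rows": [
    {"dx": 4, "dy": 0, "dz": 12, "ax": 0, "ay": 0, "az": 0},
    {"dx": 12, "dy": -1, "dz": 36, "ax": 0, "ay": 0, "az": 0},
    {"dx": 22, "dy": -1, "dz": 66, "ax": 0, "ay": 0, "az": 0},
    {"dx": 32, "dy": -1, "dz": 98, "ax": 0, "ay": 0, "az": 0},
    {"dx": 40, "dy": -1, "dz": 128, "ax": 0, "ay": 0, "az": 0},
    {"dx": 40, "dy": -1, "dz": 155, "ax": 0, "ay": 0, "az": 0},
    {"dx": 40, "dy": -1, "dz": 177, "ax": 0, "ay": 0, "az": 0},
    {"dx": 40, "dy": -1, "dz": 193, "ax": 0, "ay": 0, "az": 0},
    {"dx": 40, "dy": -1, "dz": 203, "ax": 0, "ay": 0, "az": 0},
    {"dx": 40, "dy": -1, "dz": 206, "ax": 0, "ay": 0, "az": 0}
  ]
}}

```text
clock: 57.85
position: [0.5004, -0.0813, 0.0435]
orientation: [0.031, 1.0, -0.0, 0.0]
contact_force: [-0.2, -0.3, -0.3]
finger_gap: 1.003
finger_force: 0.0
```

Emit:
{"op": "step_arm", "data": {
  "rows": [
    {"dx": 0, "dy": 0, "dz": 0, "ax": 0, "ay": 0, "az": 0},
    {"dx": 0, "dy": 0, "dz": 0, "ax": 0, "ay": 0, "az": 0},
    {"dx": 0, "dy": 0, "dz": 0, "ax": 0, "ay": 0, "az": 0},
    {"dx": 0, "dy": 0, "dz": 0, "ax": 0, "ay": 0, "az": 0},
    {"dx": 0, "dy": 0, "dz": 0, "ax": 0, "ay": 0, "az": 0},
    {"dx": 0, "dy": 0, "dz": 0, "ax": 0, "ay": 0, "az": 0},
    {"dx": 0, "dy": 0, "dz": 0, "ax": 0, "ay": 0, "az": 0},
    {"dx": 0, "dy": 0, "dz": 0, "ax": 0, "ay": 0, "az": 0},
    {"dx": 0, "dy": 0, "dz": 0, "ax": 0, "ay": 0, "az": 0},
    {"dx": 0, "dy": 0, "dz": 0, "ax": 0, "ay": 0, "az": 0}
  ],
  "claw": 1
}}

```text
clock: 58.85
position: [0.501, -0.0806, 0.045]
orientation: [0.031, 1.0, -0.001, 0.001]
contact_force: [-1.0, 0.1, 5.9]
finger_gap: 0.172
finger_force: 59.3
```

```bash
python3 -c "
from h import *
s=arm.get_state();p=s['position'];print(p)
go([(.5002,-.0815,.2,-.061),(p[0]+.0155,p[1]-.2543,.2,-.061)])"
```

```text
[ 0.50096252 -0.08056382  0.04497278]
(0.5002, -0.0815, 0.2) d [   0.3   -1.1 -155. ] a [-0.0009  0.0025 -0.0006]
(np.float64(0.516462517065836), np.float64(-0.33486381733176335), 0.2) d [ -31.7 -251.9    0. ] a [0. 0. 0.]
```

Emit:
{"op": "step_arm", "data": {
  "rows": [
    {"dx": 0, "dy": 0, "dz": -3, "ax": 0, "ay": 0, "az": 0},
    {"dx": 0, "dy": 0, "dz": -12, "ax": 0, "ay": 0, "az": 0},
    {"dx": 0, "dy": 0, "dz": -28, "ax": 0, "ay": 0, "az": 0},
    {"dx": 0, "dy": 0, "dz": -48, "ax": 0, "ay": 0, "az": 0},
    {"dx": 0, "dy": 0, "dz": -70, "ax": 0, "ay": 0, "az": 0},
    {"dx": 0, "dy": 0, "dz": -92, "ax": 0, "ay": 0, "az": 0},
    {"dx": 0, "dy": 0, "dz": -114, "ax": 0, "ay": 0, "az": 0},
    {"dx": 0, "dy": 0, "dz": -134, "ax": 0, "ay": 0, "az": 0},
    {"dx": 0, "dy": 0, "dz": -149, "ax": 0, "ay": 0, "az": 0},
    {"dx": 0, "dy": 0, "dz": -155, "ax": 0, "ay": 0, "az": 0}
  ]
}}

```text
clock: 59.85
position: [0.5007, -0.0805, 0.2011]
orientation: [0.031, 1.0, -0.001, 0.002]
contact_force: [-0.4, 0.2, -1.4]
finger_gap: 0.17
finger_force: 58.6
```

Emit:
{"op": "step_arm", "data": {
  "rows": [
    {"dx": -2, "dy": -12, "dz": 0, "ax": 0, "ay": 0, "az": 0},
    {"dx": -5, "dy": -38, "dz": 0, "ax": 0, "ay": 0, "az": 0},
    {"dx": -9, "dy": -70, "dz": 0, "ax": 0, "ay": 0, "az": 0},
    {"dx": -13, "dy": -105, "dz": 0, "ax": 0, "ay": 0, "az": 0},
    {"dx": -18, "dy": -140, "dz": 0, "ax": 0, "ay": 0, "az": 0},
    {"dx": -22, "dy": -175, "dz": 0, "ax": 0, "ay": 0, "az": 0},
    {"dx": -26, "dy": -207, "dz": 0, "ax": 0, "ay": 0, "az": 0},
    {"dx": -29, "dy": -232, "dz": 0, "ax": 0, "ay": 0, "az": 0},
    {"dx": -31, "dy": -248, "dz": 0, "ax": 0, "ay": 0, "az": 0},
    {"dx": -32, "dy": -253, "dz": 0, "ax": 0, "ay": 0, "az": 0}
  ]
}}

```text
clock: 60.85
position: [0.516, -0.3366, 0.1982]
orientation: [0.032, 0.999, 0.0, -0.0]
contact_force: [-0.4, -0.8, -1.6]
finger_gap: 0.179
finger_force: 58.7
```

Emit:
{"op": "step_arm", "data": {
  "rows": [
    {"dx": 0, "dy": 0, "dz": 2, "ax": 0, "ay": 0, "az": 0},
    {"dx": 0, "dy": 0, "dz": 8, "ax": 0, "ay": 0, "az": 0},
    {"dx": 0, "dy": 0, "dz": 16, "ax": 0, "ay": 0, "az": 0},
    {"dx": 0, "dy": 0, "dz": 24, "ax": 0, "ay": 0, "az": 0},
    {"dx": 0, "dy": 0, "dz": 32, "ax": 0, "ay": 0, "az": 0},
    {"dx": 0, "dy": 0, "dz": 40, "ax": 0, "ay": 0, "az": 0},
    {"dx": 0, "dy": 0, "dz": 46, "ax": 0, "ay": 0, "az": 0},
    {"dx": 0, "dy": 0, "dz": 49, "ax": 0, "ay": 0, "az": 0},
    {"dx": 0, "dy": 0, "dz": 50, "ax": 0, "ay": 0, "az": 0},
    {"dx": 0, "dy": 0, "dz": 50, "ax": 0, "ay": 0, "az": 0}
  ]
}}

```text
clock: 61.85
position: [0.5169, -0.335, 0.1496]
orientation: [0.031, 1.0, -0.0, 0.001]
contact_force: [-0.0, 0.0, -2.1]
finger_gap: 0.171
finger_force: 58.7
```

```bash
python3 -c "
from h import *
s=arm.get_state();p=s['position'];print(p,s['finger_gap'])
c=cap('wrist','w16.png');wood(c,p[2]-.037+.008,[p[0]+.0035,p[1]-.0015,-.06])
go([(.5165,-.3352,.119,-.0605)])"
```

```text
[ 0.51685637 -0.33500289  0.14960047] 0.17089979370718236
[[61, 26, 396, 290, 82778]]
[ 0.5205 -0.337  -0.0626] median mm 1.899656715949917 0.509765625 1536
(0.5165, -0.3352, 0.119) d [ 0.4 -0.1 30.8] a [-0.001   0.0019 -0.0013]
```

Emit:
{"op": "step_arm", "data": {
  "rows": [
    {"dx": 0.5, "dy": 0, "dz": 4, "ax": 0, "ay": 0, "az": -0.002},
    {"dx": 0.5, "dy": 0, "dz": 9, "ax": 0, "ay": 0, "az": -0.002},
    {"dx": 0.5, "dy": 0, "dz": 14, "ax": 0, "ay": 0, "az": -0.002},
    {"dx": 0.5, "dy": 0, "dz": 18, "ax": 0, "ay": 0, "az": -0.002},
    {"dx": 0.5, "dy": 0, "dz": 22, "ax": 0, "ay": 0, "az": -0.002},
    {"dx": 0.5, "dy": 0, "dz": 25, "ax": 0, "ay": 0, "az": -0.002},
    {"dx": 0.5, "dy": 0, "dz": 27, "ax": 0, "ay": 0, "az": -0.002},
    {"dx": 0.5, "dy": 0, "dz": 29, "ax": 0, "ay": 0, "az": -0.002},
    {"dx": 0.5, "dy": 0, "dz": 30, "ax": 0, "ay": 0, "az": -0.002},
    {"dx": 0.5, "dy": 0, "dz": 31, "ax": 0, "ay": 0, "az": -0.002}
  ]
}}

```text
clock: 62.9
position: [0.5164, -0.335, 0.1185]
orientation: [0.03, 1.0, -0.0, 0.001]
contact_force: [-1.0, -0.0, -2.3]
finger_gap: 0.175
finger_force: 58.8
```

Emit:
{"op": "step_arm", "data": {
  "rows": [
    {"dx": 0, "dy": 0, "dz": 0.5, "ax": 0, "ay": 0, "az": 0},
    {"dx": 0, "dy": 0, "dz": 1, "ax": 0, "ay": 0, "az": 0},
    {"dx": 0, "dy": 0, "dz": 1.5, "ax": 0, "ay": 0, "az": 0},
    {"dx": 0, "dy": 0, "dz": 2, "ax": 0, "ay": 0, "az": 0},
    {"dx": 0, "dy": 0, "dz": 2.5, "ax": 0, "ay": 0, "az": 0},
    {"dx": 0, "dy": 0, "dz": 3, "ax": 0, "ay": 0, "az": 0},
    {"dx": 0, "dy": 0, "dz": 3.5, "ax": 0, "ay": 0, "az": 0},
    {"dx": 0, "dy": 0, "dz": 4, "ax": 0, "ay": 0, "az": 0},
    {"dx": 0, "dy": 0, "dz": 4, "ax": 0, "ay": 0, "az": 0},
    {"dx": 0, "dy": 0, "dz": 4, "ax": 0, "ay": 0, "az": 0}
  ]
}}

```text
clock: 63.9
position: [0.5163, -0.3349, 0.115]
orientation: [0.03, 1.0, -0.0, 0.001]
contact_force: [-2.5, 1.9, 3.3]
finger_gap: 0.173
finger_force: 59.4
```

At rim level with contact. Release, rise and check.

Emit:
{"op": "step_arm", "data": {
  "rows": [
    {"dx": 0, "dy": 0, "dz": 0, "ax": 0, "ay": 0, "az": 0},
    {"dx": 0, "dy": 0, "dz": 0, "ax": 0, "ay": 0, "az": 0},
    {"dx": 0, "dy": 0, "dz": 0, "ax": 0, "ay": 0, "az": 0},
    {"dx": 0, "dy": 0, "dz": 0, "ax": 0, "ay": 0, "az": 0},
    {"dx": 0, "dy": 0, "dz": 0, "ax": 0, "ay": 0, "az": 0},
    {"dx": 0, "dy": 0, "dz": 0, "ax": 0, "ay": 0, "az": 0},
    {"dx": 0, "dy": 0, "dz": -10, "ax": 0, "ay": 0, "az": 0},
    {"dx": 0, "dy": 0, "dz": -30, "ax": 0, "ay": 0, "az": 0},
    {"dx": 0, "dy": 0, "dz": -60, "ax": 0, "ay": 0, "az": 0},
    {"dx": 0, "dy": 0, "dz": -95, "ax": 0, "ay": 0, "az": 0}
  ],
  "claw": -1
}}

```text
clock: 64.9
position: [0.5158, -0.3345, 0.2104]
orientation: [0.03, 1.0, 0.0, 0.0]
contact_force: [0.5, 0.2, 0.2]
finger_gap: 1.003
finger_force: 0.0
```

Emit:
{"op": "step_arm", "data": {
  "rows": [
    {"dx": -4, "dy": 0, "dz": -10, "ax": 0, "ay": 0, "az": 0},
    {"dx": -8, "dy": 0, "dz": -20, "ax": 0, "ay": 0, "az": 0},
    {"dx": -14, "dy": 0, "dz": -35, "ax": 0, "ay": 0, "az": 0},
    {"dx": -20, "dy": 0, "dz": -50, "ax": 0, "ay": 0, "az": 0},
    {"dx": -26, "dy": 0, "dz": -65, "ax": 0, "ay": 0, "az": 0},
    {"dx": -32, "dy": 0, "dz": -80, "ax": 0, "ay": 0, "az": 0},
    {"dx": -36, "dy": 0, "dz": -92, "ax": 0, "ay": 0, "az": 0},
    {"dx": -38, "dy": 0, "dz": -98, "ax": 0, "ay": 0, "az": 0},
    {"dx": -38, "dy": 0, "dz": -100, "ax": 0, "ay": 0, "az": 0},
    {"dx": -38, "dy": 0, "dz": -100, "ax": 0, "ay": 0, "az": 0}
  ]
}}

```text
clock: 65.9
position: [0.5538, -0.3369, 0.3088]
orientation: [0.03, 1.0, 0.0, 0.0]
contact_force: [0.3, 0.1, 0.2]
finger_gap: 1.002
finger_force: 0.0
```

```bash
python3 -c "
from h import *
c=cap('wrist','w17.png');print(arm.get_state()['position'])
for z in(.08,.086,.094): wood(c,z,[.5195,-.337,-.06])
"
```

```text
[ 0.55366798 -0.33691166  0.30862966]
[[165, 27, 187, 196, 31163]]
[ 0.519  -0.3362 -0.0589] median mm 0.7365312840007798 0.7898351648351648 728
[[165, 27, 187, 196, 31163]]
[ 0.5194 -0.3363 -0.0594] median mm 0.6325653214290448 1.0 728
[[165, 27, 187, 196, 31163]]
[ 0.5211 -0.3393 -0.0596] median mm 0.8763704601482125 0.5302197802197802 728
```

The lid fits best at z = 0.086 m, about 1 mm from the box centre and square to it, so it is home. Handing in.

```bash
python3 -c "
from h import *
print(arm.sign_off())"
```

```text
the job is handed in; nothing more can be done
None
```

I packed both rails flat on the box floor with both cartons level on top of them, closed the lid fully home, and handed the job in at about 66 s; the sign-off gave no verdict.

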